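# Turn the kinematic carrier plate over and seat it on its base

### The arm

A 6-joint arm with a two-finger parallel gripper is mounted at the origin on a cart in front of the work surface, level with it; the furniture and walls round the work are solid. World frame = base frame: x ahead of the robot, y to its left, z up, the work surface at z = 0. Lengths are in m, angles in degrees, forces in N, time in s.
With the tool pointing down it reaches from about 0.375 to 0.9 m from the base axis. Payload 3.1 kg.
Tool frame: the origin (TCP) lies midway between the tips of the shut fingers; the grasp point (between the pads) lies bot.pinch_z behind it (bot.pinch_z is the distance from the TCP to the grasp point, in m); z points along the fingers, y is the direction in which the jaws open and shut (so a half turn about z gives the same grasp; the last joint's range is limited). The gripper opens to 87 mm and grips with 3 to 60 N. Pads are 19 mm wide; open, the fingers measure 117 mm over their backs; the gripper's body (75 mm by 190 mm) begins 51 mm behind the grasp point.
Start: joints at [66.377, 30.224, 82.088, -0, 67.689, -10.227], TCP at [0.145, 0.608, 0.223] pointing down, gripper open.
Joint ranges: [-176.69, 176.69], [-43.24, 126.21], [12.49, 139.97], [-82, 262], [0, 151.66], [-163.58, 163.58]. Speed limits (degrees/s): [159.86, 159.86, 180, 180, 180, 180].

### API

Orientations are given as a 3x3 rotation matrix whose columns are the frame's x, y, z axes.
In Python, from rig import bot gives the robot as it stands.
- The arm moves only by the tool apply_moves, never from a script. Its argument "motion" is text: rows parted by semicolons, each of 7 numbers parted by spaces: the shift along the tool's x, y, z in m, then the turn, a rotation vector about the tool's x, y, z in degrees, then the finger opening in m, from 0 to 0.087. A call has exactly 8 rows; each row is the pose to reach, as a shift and turn from the pose commanded when the call began, along the tool's axes at that moment; what a row does not reach only later rows make up. A row lasts 1/8 s, in which the tool goes at most 62.5 mm and 10.7 degrees, less where a joint would pass 70% of its speed; a pose out of reach is approached as far as the arm can. A call with a gripper value outside its range is refused whole. The fingers move at their own pace and stop on an object; the grip force is fixed at half the most. Time passes only in rows, so rows that repeat a pose let the fingers close, or fill a call up. It gives the time, the measured TCP pose, the force and the opening at its end, in the units of the state.
- bot.read_state(): the state, without advancing time (a new reading comes with each control period).
- bot.capture(name): name is "scene" or "side" or "wrist"; returns the picture (400x640x3 uint8, red, green, blue); there is no depth.
- bot.get_calibration(name): a dict with "fx", "fy", "cx", "cy" (pixels), "rvec" (rotation vector, rad) and "tvec" (3), from world to camera coordinates, as OpenCV has them. Camera axes: x right, y down, z forward; pixel columns grow to the right and rows downward; lengths in m; the calibration is good to about 2 mm. A picture is of the moment at which its call begins: read the wrist's pose just before it. get_calibration takes no time and is no camera call; for the wrist camera it gives the pose at the moment of the call.
- bot.hand_in(): hands the job in, once; it reports no verdict.
Trained networks look in the newest picture that a camera, given by its name, has taken for a name from the list of things; names that differ only in an ending like _2 or _b are one class to them, and where a whole thing is asked for, a point or a joint stands for the part that bears it (a point fixed in the world has none). Each returns a list of dicts, best first, with "p" (0 to 1); they miss things now and then, are a little off and sometimes report something else, mostly with a low value. They report only what shows in the picture. A call takes as long as a camera call. They do not tell look-alikes from the thing itself.
- bot.find_in(name, camera): "point" ([x, y, z] in m, in world coordinates, good to about 4 mm: the middle of the surface that is visible of it).
The state is a dict: "time_s": time; "joint_positions": joint angles; "qvel": joint speeds; "tau": joint torques, N m; "position": TCP position; "tcp_rot": TCP orientation; "force": force on the tool from outside, world axes, zero at the start; "moment": the same for the moment, N m; "opening": opening from 0.0 (shut) to 1.0 (fully open).
Only numpy, scipy, OpenCV 4.12 (cv2) and the standard library are available. Lean on these libraries where they do the work, as an engineer would, in place of code of your own. Each camera call takes 0.05 s, during which the arm holds its last target.

### The job

The carrier plate of the kinematic mount was left lying ball side up. Turn it over and set it down gently on its base, without dropping it, ball side down, with all three balls fully home between their pairs of pins, and let go of it. The slotted rest is there to stand the plate on edge while you change your grip; leave the other things on the bench where they are.

Things in the scene. Friction and masses are not known exactly. Their poses are not given: they have to be found in the camera images.
- plate_centre (a point): centre, half-way up, of the carrier plate: loose flat aluminium plate 70 x 60 x 12 mm (its own x, y, z), about 0.2 kg. It starts flat on the worktop on its bare mounting face; z points out of the ball face (up at the start, down when done). Three steel balls, 10 mm, stand 5 mm proud of that face at (x, y) = (-17, 0), (17, 16), (17, -16) mm. Grip its plain long edges, 60 mm apart along y.
- single_ball (a point): centre of the plate's single ball: 17 mm from the plate's centre along its -x axis, in the plane of the ball face (all ball centres lie in that plane); axes as the plate's. No ball reaches within 12 mm of either short edge of the plate, so either short edge fits in a slot of the rest.
- base_top (a point): middle of the upper face (64 x 48 mm in x, y; 36 mm above the worktop) of the kinematic base, a block on a 90 x 40 mm foot bolted down; z up. On the face lie three pairs of slippery parallel steel dowel pins (6 mm thick, 15 mm long, axes 12 mm apart, 0.5 mm above the face), each pair pointing at the middle of the three; a ball sits between two pins. Seats at (x, y) = (17, 0), (-17, 16), (-17, -16) mm.
- single_seat (a point): where the centre of the single ball lies when home: 17 mm from base_top along the base's +x axis, 5.8 mm above the face; axes as the base's. With the plate home its centre is 11.8 mm above base_top, level, plate y along base y, plate x along base -x, overhanging the block 6 mm at each long edge. A ball standing on a pin instead of between pins is about 3 mm too high.
- middle_slot (a point): middle of the floor of the middle slot of the slotted rest: white plastic block 124 x 40 mm (x, y), bolted down; z up. Three slots along its y axis, 26 mm apart in x, 14 mm wide, floor 8 mm above the worktop; rib sides are upright for 9 mm, then slope back at 45 degrees to crests 15 mm above the slot floor. The plate stands on a short edge in a slot and overhangs the rest 10 mm at each long edge.
- marker_pen: blue and black pen, 120 x 11 x 13 mm, lying; a bystander (origin: middle of its underside)
- lens_tube: black lens tube standing, 32 mm diameter, 52 mm high; a bystander (origin: middle of its underside)
- lens_cap: black cap lying, 34 mm diameter, 10 mm high; a bystander (origin: middle of its underside)
- tape_roll: roll of dark tape lying, 58 mm diameter, 19 mm high; a bystander (origin: middle of its underside)
- dropper_bottle: small brown dropper bottle standing, 32 mm diameter, 70 mm high; a bystander (origin: middle of its underside)
There are look-alikes about, which are no part of the job. What is shaped like the part that bears base_top but turquoise is not meant.

How it is judged:
By the outcome, as a careful person would: the job done as asked, in the order asked, and still so for the second after the job is handed in, with the robot touching nothing.
It also fails if it takes over 69 s, if anything falls off the work surface, if the arm or the gripper's body presses on something with over 40 N, if the wrist force passes 120 N, or if a joint passes its speed limit or range.

## Working session

There is one attempt and no reset: what is moved stays moved. The work goes in short steps, Python scripts to look and compute and a tool call to move; the robot and the scene stay as the last step left them, time stands still between calls to the robot, and variables do not carry over. Pictures are saved under pics/ and viewed, and the job is handed in when it is done.

Besides the shell and the picture viewer there is one more tool, called after "Request:" as name(argument=value, ...) on one line, values as JSON. apply_moves: Moves the arm, as the interface text tells. Its arguments: {"type":"object","properties":{"motion":{"type":"string"}},"required":["motion"]}

```bash
ls; mkdir -p pics; python3 - <<'E'
from rig import bot
import cv2, numpy as np
s=bot.read_state()
print({k:np.round(v,4).tolist() for k,v in s.items()}, bot.pinch_z)
for n in ["scene","side","wrist"]:
    c=bot.get_calibration(n); print(n,{k:np.round(v,4).tolist() for k,v in c.items()})
    im=bot.capture(n); cv2.imwrite(f"pics/a_{n}.png",im[:,:,::-1])
    for t in ["plate_centre","base_top","middle_slot"]:
        print(n,t,[(np.round(d["point"],4).tolist(),round(d["p"],2)) for d in bot.find_in(t,n)][:4])
print(bot.read_state()["time_s"])
E
```

```text
pics
{'time_s': 0.0, 'joint_positions': [66.3782, 30.2784, 82.1571, -0.0005, 67.6885, -10.2296], 'qvel': [0.018, -0.0776, 0.1592, 0.0212, -0.0773, 0.0385], 'tau': [0.0009, -44.0049, -17.6594, 0.0631, 0.0582, -0.0002], 'position': [0.1445, 0.6073, 0.2216], 'tcp_rot': [[-0.9728, 0.2316, -0.0009], [0.2316, 0.9728, -0.002], [0.0004, -0.0021, -1.0]], 'force': [-0.4043, 0.706, -0.4248], 'moment': [0.0644, 0.0426, -0.0452], 'opening': 1.0001} 0.0187
scene {'fx': 507.0245, 'fy': 507.0245, 'cx': 322.8409, 'cy': 200.2129, 'rvec': [2.1751, -0.8591, 0.4066], 'tvec': [-0.3304, 0.346, 1.0071]}
scene plate_centre [([0.4733, 0.2613, 0.008], 0.85)]
scene base_top [([0.4851, 0.1006, 0.0306], 0.63), ([0.6109, -0.0451, 0.0341], 0.35)]
scene middle_slot [([0.4261, -0.0453, 0.0093], 0.85)]
side {'fx': 458.7618, 'fy': 458.7618, 'cx': 327.6839, 'cy': 202.2824, 'rvec': [2.4619, -0.4845, 0.1647], 'tvec': [-0.4903, 0.2375, 1.2705]}
side plate_centre []
side base_top [([0.7168, -0.2296, 0.0357], 0.87), ([0.496, 0.1025, 0.0381], 0.85)]
side middle_slot [([0.4341, -0.0455, 0.0101], 0.67)]
wrist {'fx': 332.0916, 'fy': 332.0916, 'cx': 316.6091, 'cy': 196.01, 'rvec': [-2.2865, -1.8076, -0.2511], 'tvec': [-0.6243, -0.0335, 0.39]}
wrist plate_centre []
wrist base_top []
wrist middle_slot []
0.6
```

View pics/a_scene.png

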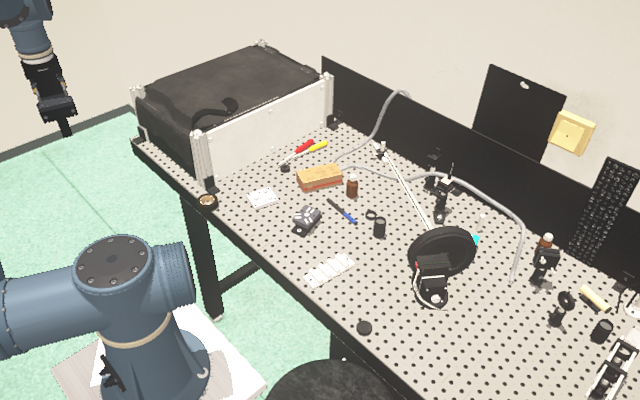

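View pics/a_side.png

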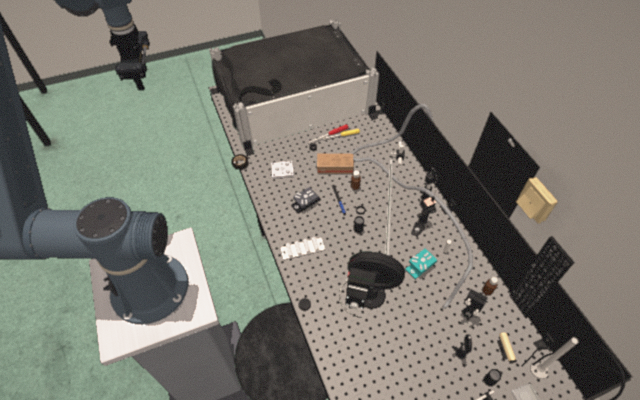

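View pics/a_wrist.png

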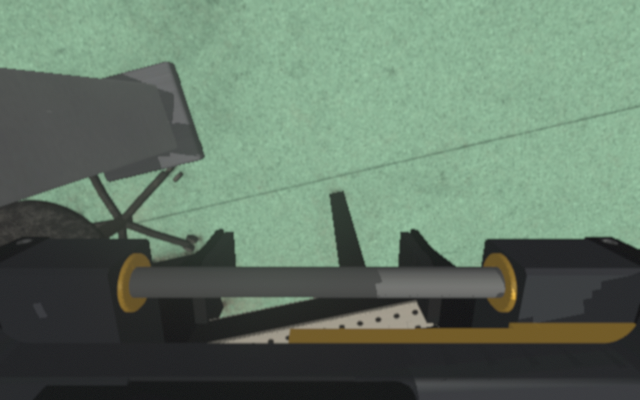

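The scene picture shows the plate at pixel (262,197), the dark base at (307,218), the white rest at (329,270) and the pen at (342,210). In the side view the turquoise look-alike base is at (421,264), and the plate is at (282,168). I'll check these in close crops.

```bash
python3 - <<'E'
import cv2, numpy as np
a=cv2.imread("pics/a_scene.png"); b=cv2.imread("pics/a_side.png")
A=cv2.resize(a[180:300,235:395],None,fx=5,fy=5,interpolation=cv2.INTER_CUBIC)
B=cv2.resize(b[150:270,250:410],None,fx=5,fy=5,interpolation=cv2.INTER_CUBIC)
cv2.imwrite("pics/a_scene_c.png",A); cv2.imwrite("pics/a_side_c.png",B)
E
```

```text
(no output)
```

View pics/a_scene_c.png

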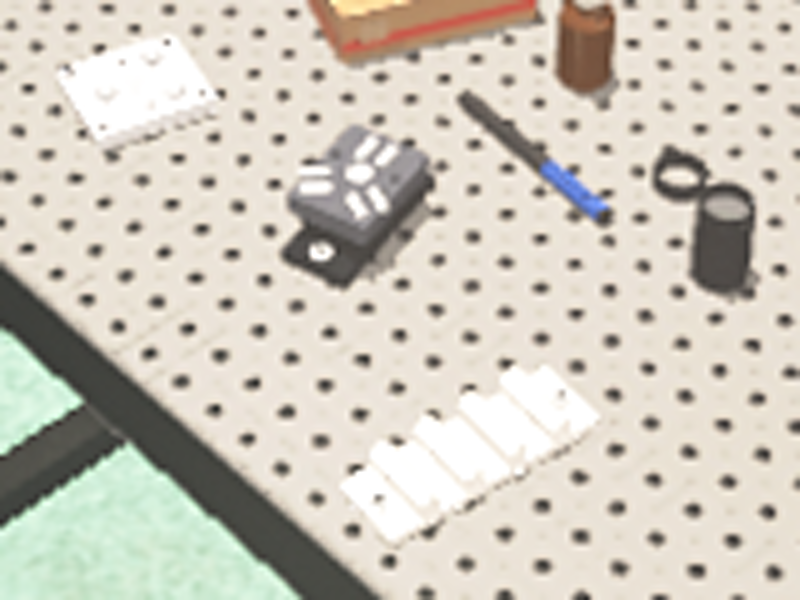

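View pics/a_side_c.png

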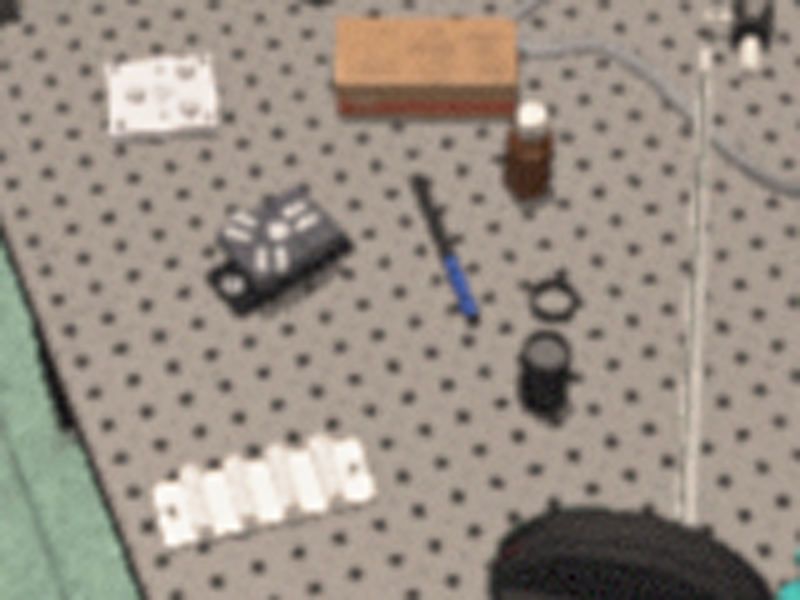

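Candidates for each item:
- **Base:** dark grey base at scene (307,218), the turquoise look-alike at side (421,264). I choose the dark one.
- **Plate:** only the white plate at (262,197).
- **Rest:** only the white one at (329,270).

Next I'll work out the wrist-camera geometry and rough orientations.

```bash
cat > h.py <<'E'
import cv2, numpy as np
from scipy.spatial.transform import Rotation as R
from rig import bot
def cal(n):
    c=bot.get_calibration(n); K=np.array([[c["fx"],0,c["cx"]],[0,c["fy"],c["cy"]],[0,0,1.]])
    Rm=R.from_rotvec(np.ravel(c["rvec"])).as_matrix(); return K,Rm,np.ravel(c["tvec"]).astype(float)
def proj(P,C):
    K,Rm,t=C; q=(np.atleast_2d(P)@Rm.T+t)@K.T; return q[:,:2]/q[:,2:]
def onplane(uv,z,C):
    K,Rm,t=C; o=-Rm.T@t; uv=np.atleast_2d(uv)
    d=np.c_[uv,np.ones(len(uv))]@np.linalg.inv(K).T@Rm
    return o+d*((z-o[2])/d[:,2:])
E
python3 - <<'E'
from h import *
s=bot.read_state(); T=np.array(s["tcp_rot"]); p=np.array(s["position"])
K,Rm,t=cal("wrist"); o=-Rm.T@t
print("cam in tool",T.T@(o-p),"\n",(T.T@Rm.T).round(3))
C=cal("scene"); off=np.array([235,180])
f=lambda L,z: onplane(np.array(L)/5.+off,z,C).round(4)
print("plate corners",f([[57,78],[165,35],[222,98],[112,145]],0.012))
print("rest ends top",f([[345,490],[515,370],[600,415],[400,545]],0.015))
print("base top",f([[355,125],[432,165],[360,240],[288,200]],0.036))
E
```

```text
cam in tool [ 0.07453758 -0.00071696 -0.16206747] 
 [[ 0.001 -0.962 -0.272]
 [ 1.     0.001  0.001]
 [-0.    -0.272  0.962]]
plate corners [[0.4493 0.2974 0.012 ]
 [0.5159 0.2858 0.012 ]
 [0.5055 0.2239 0.012 ]
 [0.4382 0.2346 0.012 ]]
rest ends top [[ 0.3706 -0.0261  0.015 ]
 [ 0.4812 -0.0268  0.015 ]
 [ 0.4909 -0.0748  0.015 ]
 [ 0.3676 -0.0668  0.015 ]]
base top [[0.5269 0.1394 0.036 ]
 [0.5357 0.0899 0.036 ]
 [0.4716 0.0747 0.036 ]
 [0.4639 0.1206 0.036 ]]
```

```bash
cat >> h.py <<'E'
import json,os
CF="cmd.json"
def rz(a): return R.from_euler('z',a,degrees=True)
def tool(yaw,phi):
    "tool orientation: x at world angle yaw when pointing down; phi>0 swings tool z toward +x(yaw) direction"
    D=np.array([[1,0,0],[0,-1,0],[0,0,-1.]])  # x fwd, z down
    return (rz(yaw)*R.from_euler('y',-phi,degrees=True)).as_matrix()@D
def getcmd():
    if os.path.exists(CF):
        c=json.load(open(CF)); return np.array(c["p"]),np.array(c["R"])
    return np.array([.145,.608,.223]), tool(166.604,0)
def setcmd(p,Rm): json.dump({"p":list(map(float,p)),"R":np.array(Rm).tolist()},open(CF,"w"))
def rel(p,Rm):
    p0,R0=getcmd(); return R0.T@(np.array(p)-p0), R.from_matrix(R0.T@Rm).as_rotvec(degrees=True)
def show(p,Rm):
    d,r=rel(p,Rm); print("rel",(d*1000).round(1),"mm  rot",r.round(2),"|rot|",np.linalg.norm(r).round(1)); return d,r
def commit(row):
    "last row I sent: 6 numbers"
    p0,R0=getcmd(); row=np.array([float(x) for x in row.split()][:6])
    setcmd(p0+R0@row[:3], R0@R.from_rotvec(row[3:],degrees=True).as_matrix())
def state():
    s=bot.read_state(); p0,R0=getcmd(); p=np.array(s["position"]); T=np.array(s["tcp_rot"])
    print("t",round(s["time_s"],2),"pos",p.round(4),"err mm",((p-p0)*1000).round(1),"roterr",R.from_matrix(R0.T@T).as_rotvec(degrees=True).round(2),"F",np.round(s["force"],1),"M",np.round(s["moment"],2),"open",round(float(s["opening"]),3),"q",np.round(s["joint_positions"],1))
    return s
E
python3 - <<'E'
from h import *
show([.41,.15,.14],tool(0,0)); state()
E
```

```text
rel [-363.9 -384.1   83. ] mm  rot [  0.    0.  166.6] |rot| 166.6
t 0.6 pos [0.1448 0.608  0.2226] err mm [-0.2 -0.  -0.4] roterr [-0. -0. -0.] F [-0.7  0.2 -0.1] M [0.01 0.04 0.02] open 1.002 q [ 66.4  30.2  82.1  -0.   67.7 -10.2]
```

Request:
apply_moves(motion="-0.023 -0.024 0.003 0 0 10.4 0.087; -0.046 -0.048 0.006 0 0 20.8 0.087; -0.069 -0.072 0.01 0 0 31.2 0.087; -0.092 -0.096 0.014 0 0 41.6 0.087; -0.115 -0.12 0.018 0 0 52 0.087; -0.138 -0.144 0.022 0 0 62.4 0.087; -0.161 -0.168 0.026 0 0 72.8 0.087; -0.184 -0.192 0.03 0 0 83.2 0.087")

```text
time_s: 1.6
position: [0.2799, 0.3778, 0.1927]
tcp_rot: [[0.121, 0.993, 0.001], [0.993, -0.121, 0.001], [0.001, 0.001, -1.0]]
force: [-0.2, 0.1, 0.7]
opening: 1.0
```

```bash
python3 - <<'E'
from h import *
commit("-0.184 -0.192 0.03 0 0 83.2 0.087"); state(); show([.41,.15,.14],tool(0,0))
E
```

```text
t 1.6 pos [0.2799 0.3778 0.1927] err mm [ 0.4 -0.8 -0.3] roterr [-0.04  0.03  0.33] F [-0.2  0.1  0.7] M [-0.08  0.08 -0.01] open 1.0 q [ 39.8  21.  105.6  -0.   53.3  46.7]
rel [-212.1  155.9   53. ] mm  rot [ 0.   0.  83.4] |rot| 83.4
```

Request:
apply_moves(motion="-0.026 0.02 0.006 0 0 10.4 0.087; -0.053 0.04 0.013 0 0 20.8 0.087; -0.08 0.059 0.02 0 0 31.2 0.087; -0.106 0.078 0.026 0 0 41.6 0.087; -0.133 0.098 0.033 0 0 52 0.087; -0.16 0.117 0.04 0 0 62.4 0.087; -0.186 0.137 0.046 0 0 72.8 0.087; -0.212 0.156 0.053 0 0 83.4 0.087")

```text
time_s: 2.6
position: [0.411, 0.1491, 0.1397]
tcp_rot: [[1.0, -0.006, 0.001], [-0.006, -1.0, 0.0], [0.001, -0.0, -1.0]]
force: [0.0, 0.4, -0.0]
opening: 0.997
```

```bash
python3 - <<'E'
from h import *
commit("-0.212 0.156 0.053 0 0 83.4 0.087"); state()
np.save("Cb.npy",np.array(cal("wrist"),dtype=object),allow_pickle=True)
im=bot.capture("wrist"); cv2.imwrite("pics/b_wrist.png",im[:,:,::-1])
for t in ["plate_centre","single_ball","base_top","single_seat","middle_slot"]:
        print(t,[(np.round(d["point"],4).tolist(),round(d["p"],2)) for d in bot.find_in(t,"wrist")][:4])
E
```

```text
t 2.6 pos [0.411  0.1491 0.1397] err mm [ 0.9 -0.9 -0.3] roterr [0.01 0.08 0.36] F [ 0.   0.4 -0. ] M [-0.06  0.15 -0.01] open 0.997 q [  5.2  24.2 113.2   0.   42.6  95.6]Traceback (most recent call last):
  File "<stdin>", line 3, in <module>
ValueError: could not broadcast input array from shape (3,3) into shape (3,)
```

```bash
cat >> h.py <<'E'
import pickle
def snap(cam,name):
    C=cal(cam); im=bot.capture(cam)[:,:,::-1].copy(); cv2.imwrite(f"pics/{name}.png",im); pickle.dump(C,open(f"pics/{name}.pkl","wb")); return im,C
def load(name): return cv2.imread(f"pics/{name}.png"),pickle.load(open(f"pics/{name}.pkl","rb"))
E
python3 - <<'E'
from h import *
im,C=snap("wrist","b_wrist")
for t in ["plate_centre","single_ball","base_top","single_seat","middle_slot"]:
        print(t,[(np.round(d["point"],4).tolist(),round(d["p"],2)) for d in bot.find_in(t,"wrist")][:4])
E
```

```text
plate_centre [([0.4812, 0.2662, 0.0179], 0.64)]
single_ball [([0.4798, 0.2671, 0.0111], 0.92)]
base_top [([0.5066, 0.1189, 0.0413], 0.74)]
single_seat [([0.5046, 0.1191, 0.0346], 0.85), ([0.4811, 0.2657, 0.0146], 0.74)]
middle_slot [([0.4377, -0.0369, 0.0116], 0.73)]
```

View pics/b_wrist.png

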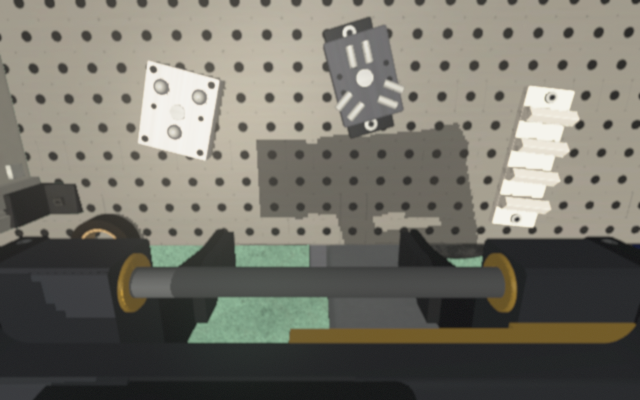

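The wrist view shows three things:
- **Plate:** centre (179,111), single ball at (174,132) on the near side and the pair at (161,87) and (199,97).
- **Base (dark):** centre (364,77), single pin pair on the far side at (358,52).
- **Rest:** centre (537,157).

Next I'll refine these in enlarged crops.

```bash
python3 - <<'E'
from h import *
im,C=load("b_wrist")
a=cv2.resize(im[50:175,120:240],None,fx=4,fy=4,interpolation=cv2.INTER_CUBIC)
b=cv2.resize(im[10:140,310:420],None,fx=4,fy=4,interpolation=cv2.INTER_CUBIC)
h=max(a.shape[0],b.shape[0]); 
pad=lambda x: cv2.copyMakeBorder(x,0,h-x.shape[0],0,0,cv2.BORDER_CONSTANT)
cv2.imwrite("pics/b_pb.png",cv2.resize(np.hstack([pad(a),pad(b)]),None,fx=.86,fy=.86)) if 0 else cv2.imwrite("pics/b_p.png",a)
cv2.imwrite("pics/b_b.png",b)
c=cv2.resize(im[80:235,485:590],None,fx=3.8,fy=3.8,interpolation=cv2.INTER_CUBIC)
cv2.imwrite("pics/b_r.png",c)
E
```

```text
(no output)
```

View pics/b_p.png

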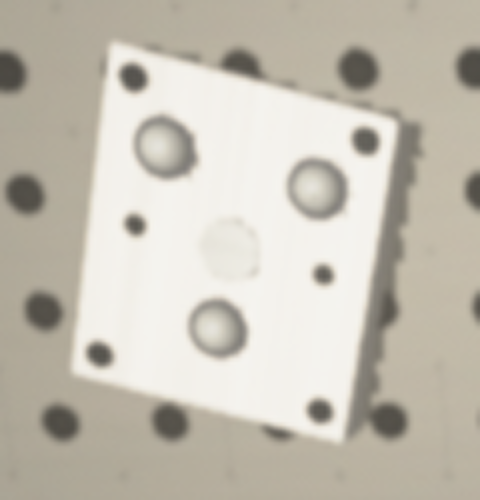

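View pics/b_b.png

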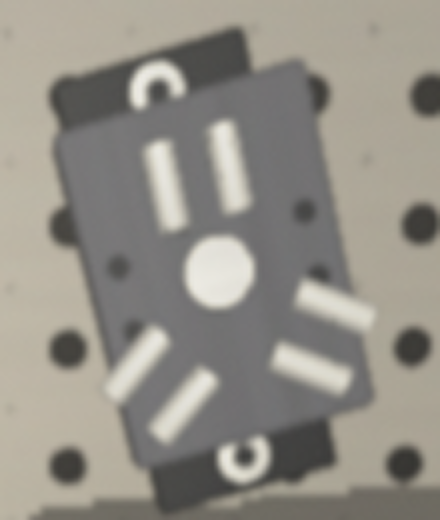

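View pics/b_r.png

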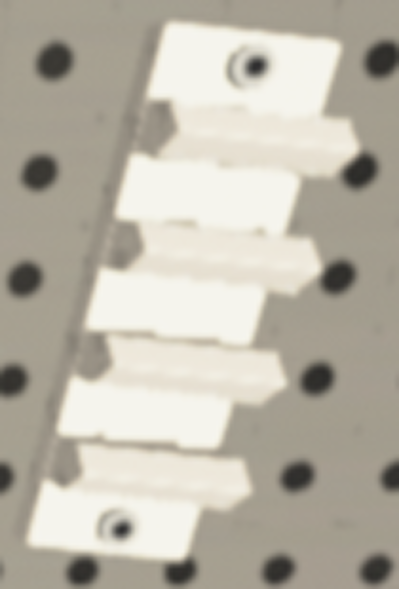

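```bash
cat > fit.py <<'E'
from h import *
from scipy.optimize import least_squares
def fit(obj,uv,C,x0):
    obj=np.array(obj,float)
    def f(x): 
        P=obj.copy(); P[:,:2]=obj[:,:2]@rz(x[2]).as_matrix()[:2,:2].T+x[:2]; return (proj(P,C)-uv).ravel()
    r=least_squares(f,x0,x_scale=[.01,.01,1]); print("x,y,yaw",r.x.round(4),"res px",r.fun.reshape(-1,2).round(1).tolist()); return r.x
E
python3 - <<'E'
from fit import *
im,C=load("b_wrist")
g=lambda L,s,o:(np.array(L)+.5)/s-.5+np.array(o)
m=1e-3
pl=fit([[35*m,30*m,.012],[35*m,-30*m,.012],[-35*m,-30*m,.012],[-35*m,30*m,.012],[17*m,16*m,.0145],[17*m,-16*m,.0145],[-17*m,0,.0145]],
 g([[110,40],[400,120],[345,443],[72,372],[164,147],[317,187],[218,328]],4,(120,50)),C,[.47,.26,-10])
ba=fit([[17*m,0,.041],[-17*m,16*m,.041],[-17*m,-16*m,.041],[0,0,.036],[32*m,24*m,.036],[32*m,-24*m,.036],[-32*m,-24*m,.036],[-32*m,24*m,.036]],
 g([[198,176],[160,386],[323,337],[220,271],[58,132],[308,60],[374,404],[138,468]],4,(310,10)),C,[.5,.1,15])
re=fit([[62*m,20*m,.008],[62*m,-20*m,.008],[-62*m,-20*m,.008],[-62*m,20*m,.008]],g([[162,20],[342,42],[187,560],[27,545]],3.8,(485,80)),C,[.43,-.04,0])
# cross-check with scene / side cameras: project
for cam in ["scene","side"]:
    Cs=cal(cam); im=cv2.imread(f"pics/a_{cam}.png")
    for x,z,L in ((pl,.012,(35,30)),(ba,.036,(32,24)),(re,.008,(62,20))):
        P=np.array([[L[0],L[1]],[L[0],-L[1]],[-L[0],-L[1]],[-L[0],L[1]]])*m@rz(x[2]).as_matrix()[:2,:2].T+x[:2]
        q=proj(np.c_[P,np.full(4,z)],Cs); 
        o=np.array([235,180]) if cam=="scene" else np.array([250,150])
        A=cv2.imread(f"pics/a_{cam}_c.png") if z==.012 else A
        cv2.polylines(A,[((q-o+.5)*5).astype(np.int32)],True,(0,0,255),1)
    cv2.imwrite(f"pics/chk_{cam}.png",A)
E
```

```text
x,y,yaw [  0.4782   0.2657 -15.0771] res px [[0.2, -0.4], [0.5, -0.4], [0.1, 0.1], [-0.0, 0.4], [-0.4, -0.1], [-0.1, 0.3], [-0.4, 0.2]]
x,y,yaw [ 0.5032  0.112  14.8002] res px [[0.9, -0.4], [-0.0, -0.2], [0.7, 0.6], [-0.3, 0.3], [-1.4, -0.5], [0.1, -1.3], [0.5, 0.7], [-0.6, 1.1]]
x,y,yaw [ 0.4346 -0.0427 -5.9906] res px [[0.5, 0.3], [-0.4, -0.6], [-0.3, 0.2], [0.2, 0.2]]
```

View pics/chk_scene.png

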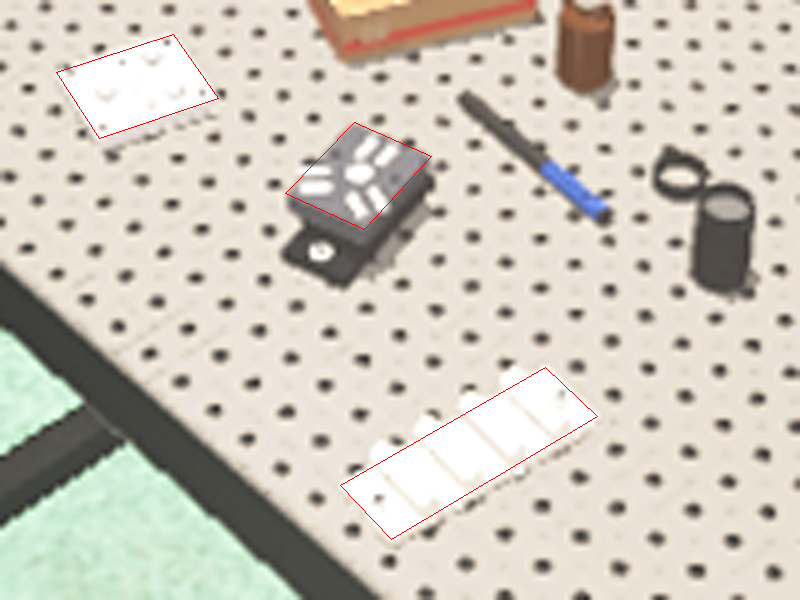

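View pics/chk_side.png

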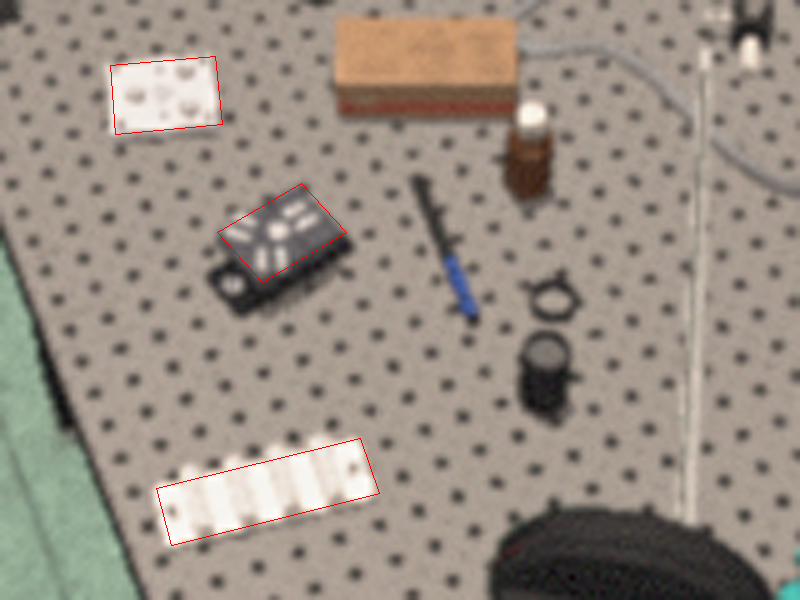

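```bash
python3 - <<'E'
from h import *
s=bot.read_state()
D=[([66.377,30.224,82.088],[.145,.608,.223]),([39.8,21,105.6],[.2799,.3778,.1927]),(s["joint_positions"][:3],s["position"])]
off=[np.linalg.norm(p[:2])*np.sin(np.arctan2(p[1],p[0])-np.radians(q[0])) for q,p in D]; print("off",off)
A=[];b=[]
for q,p in D:
    r=np.sqrt(p[0]**2+p[1]**2-np.mean(off)**2); q2=np.radians(q[1]); q23=q2+np.radians(q[2])
    A+= [[1,0,np.sin(q2),np.sin(q23),np.cos(q23)],[0,1,np.cos(q2),np.cos(q23),-np.sin(q23)]]; b+=[r,p[2]]
x,res,rk,sv=np.linalg.lstsq(np.array(A),np.array(b),rcond=None); print("a,h-d,L2,b,c",x,res,sv, np.array(A)@x-b)
A=np.array(A);b=np.array(b)
x2,*_=np.linalg.lstsq(A[:,1:],b,rcond=None); print("a=0",x2,A[:,1:]@x2-b)
E
```

```text
off [np.float64(0.11078656386145873), np.float64(0.11109081032779415), np.float64(0.11107621555731771)]
a,h-d,L2,b,c [-0.00229417 -0.03304842  0.59015631  0.3927438   0.11330148] [1.4330779e-08] [2.98504304 2.43967084 0.29507463 0.21910312 0.04948753] [-1.49332404e-05 -3.93702265e-05  4.55236972e-05  8.59217049e-05
 -3.05904568e-05 -4.65514784e-05]
a=0 [-0.029273    0.58680464  0.39247161  0.11442788] [-8.73744577e-05 -9.87251837e-05  2.48464596e-04 -9.70689402e-06
 -1.21274479e-04  1.08432078e-04]
```

```bash
cat > ik.py <<'E'
from h import *
OFF=.111; L2,B,Cc=.587,.3925,.1144; HD=-.029
lo=np.array([-176.69,-43.24,12.49,-82,0,-163.58]); hi=np.array([176.69,126.21,139.97,262,151.66,163.58])
def ik(p,Rm,d):
    h=d+HD; w=np.array(p)-d*Rm[:,2]; rr=np.hypot(w[0],w[1])
    if rr<OFF: return []
    out=[]; j1=np.degrees(np.arctan2(w[1],w[0])-np.arcsin(OFF/rr)); r=np.sqrt(rr*rr-OFF**2); z=w[2]-h
    Lf=np.hypot(B,Cc); de=np.arctan2(Cc,B); D2=r*r+z*z; c=(D2-L2**2-Lf**2)/(2*L2*Lf)
    if abs(c)>1: return []
    q3=np.arccos(c); q2=np.arctan2(r,z)-np.arctan2(Lf*np.sin(q3),L2+Lf*np.cos(q3)); j2=np.degrees(q2); j3=np.degrees(q3-de)
    M=(R.from_euler('z',j1,degrees=True)*R.from_euler('y',j2+j3,degrees=True)).inv()*R.from_matrix(Rm)
    a=M.as_euler('ZYZ',degrees=True)
    for s in (a,[a[0]+180,-a[1],a[2]+180]):
        q=np.array([j1,j2,j3,s[0],s[1],s[2]-90]); q[3]=(q[3]+82)%360-82; q[5]=(q[5]+180)%360-180
        out.append((bool(np.all(q>=lo)&np.all(q<=hi)),q.round(1)))
    return out
E
python3 - <<'E'
from ik import *
s=bot.read_state(); print(np.round(s["joint_positions"],1), ik(s["position"],np.array(s["tcp_rot"]),.3))
for d in (.25,.3,.35):
  for name,c,yaw in (("rest",[.4346,-.0427,.043],-6),("far slot",[.4605,-.0454,.043],-6),("plate",[.4782,.2657,.006],-15),("base",[.5032,.112,.048],14.8)):
    ok=[]
    for y2 in (0,180):
      ok.append([ (phi if y2==0 else -phi) for phi in range(-90,91,10) if any(o[0] for o in ik(np.array(c)+0.01*tool(yaw+y2,phi)[:,2],tool(yaw+y2,phi),d))])
    print(d,name,"camera-out yaw φ:",ok[0]," yaw+180 φ(out +):",ok[1])
E
```

```text
[  5.5  24.2 113.2   0.   42.6  95.3] [(True, array([  5.5,  24.2, 113.3,   0. ,  42.5,  95.3])), (False, array([  5.5,  24.2, 113.3, 180. , -42.5, -84.7]))]
0.25 rest camera-out yaw φ: [-90, -80, -70, -60, -50, -40, -30, -20, -10, 0, 10, 20, 30]  yaw+180 φ(out +): [30, 20, 10, 0, -10, -20, -30, -40, -50, -60, -70, -80, -90]
0.25 far slot camera-out yaw φ: [-90, -80, -70, -60, -50, -40, -30, -20, -10, 0, 10, 20, 30, 40]  yaw+180 φ(out +): [40, 30, 20, 10, 0, -10, -20, -30, -40, -50, -60, -70, -80, -90]
0.25 plate camera-out yaw φ: [-90, -80, -70, -60, -50, -40, -30, -20, -10, 0, 10, 30, 40, 50, 60, 70, 80, 90]  yaw+180 φ(out +): [90, 80, 70, 60, 50, 40, 30, 20, 10, 0, -10, -20, -30, -40, -50, -60, -70, -80, -90]
0.25 base camera-out yaw φ: [-90, -80, -70, -60, -50, -40, -30, -20, -10, 0, 10, 20, 30, 40, 50, 60, 70, 80, 90]  yaw+180 φ(out +): [90, 80, 70, 60, 50, 40, 30, 20, 10, 0, -10, -20, -30, -40, -50, -60, -70, -80, -90]
0.3 rest camera-out yaw φ: [-90, -80, -70, -60, -50, -40, -30, -20, -10, 0, 10, 20, 30]  yaw+180 φ(out +): [30, 20, 10, 0, -10, -20, -30, -40, -50, -60, -70, -80
[... 612 characters left out ...]
, -80, -70, -60, -50, -40, -30, -20, -10, 0, 10, 20]  yaw+180 φ(out +): [20, 10, 0, -10, -20, -30, -40, -50, -60, -70, -80, -90]
0.35 far slot camera-out yaw φ: [-90, -80, -70, -60, -50, -40, -30, -20, -10, 0, 10, 20, 30]  yaw+180 φ(out +): [30, 20, 10, 0, -10, -20, -30, -40, -50, -60, -70, -80, -90]
0.35 plate camera-out yaw φ: [-90, -80, -70, -60, -50, -40, -30, -20, -10, 0, 10, 30, 40, 50, 60, 70, 80, 90]  yaw+180 φ(out +): [90, 80, 70, 60, 50, 40, 30, 20, 10, 0, -10, -20, -30, -40, -50, -60, -70, -80, -90]
0.35 base camera-out yaw φ: [-90, -80, -70, -60, -50, -40, -30, -20, -10, 0, 10, 20, 30, 40, 90]  yaw+180 φ(out +): [90, 40, 30, 20, 10, 0, -10, -20, -30, -40, -50, -60, -70, -80, -90]
```

```bash
python3 - <<'E'
from ik import *
C=cal("scene"); off=np.array([235,180])
f=lambda L,z: onplane(np.array(L)/5.+off,z,C).round(3)[:,:2].tolist()
print("bottle,tube,ring,pen ends,box front bottom",f([[585,88],[722,285],[680,185],[465,97],[600,217],[340,60],[535,18]],0))
S=cal("side")
print("side: bottle,tube,box", onplane(np.array([[528,195],[545,410],[340,115],[515,118]])/5.+[250,150],0,S).round(3)[:,:2].tolist())
for d in (.25,.3,.35):
  print(d)
  for nm,p,T in (("pre",[.478,.266,.07],tool(-15,35)),("gr",[.484,.264,.008],tool(-15,35)),("lift",[.45,.2,.15],tool(-10,0)),("slot1",[.43,-.043,.043],tool(-6,-55)),("re",[.434,-.043,.03],tool(-6,0)),
     ("mid",[.434,-.043,.15],tool(84,0)),("flip",[.434,-.043,.15],tool(174,0)),("slot2",[.43,-.043,.043],tool(174,45)),("base",[.5,.112,.048],tool(194.8,45)),("hand",[.434,-.043,.15],tool(-96,0)),("flip",[.434,-.043,.15],tool(-186,0))):
    print(nm,[ (o[0],o[1].tolist()) for o in ik(p,T,d)])
E
```

```text
bottle,tube,ring,pen ends,box front bottom [[0.668, 0.105], [0.61, -0.048], [0.649, 0.016], [0.613, 0.145], [0.6, 0.028], [0.583, 0.214], [0.69, 0.166]]
side: bottle,tube,box [[0.67, 0.104], [0.611, -0.05], [0.583, 0.213], [0.689, 0.167]]
0.25
pre [(False, [27.6, 39.0, 114.6, 268.0, 22.9, -140.8]), (False, [27.6, 39.0, 114.6, 88.0, -22.9, 39.2])]
gr [(True, [27.1, 47.0, 114.6, 249.3, 24.3, -121.0]), (False, [27.1, 47.0, 114.6, 69.3, -24.3, 59.0])]
lift [(True, [10.9, 26.5, 105.1, 0.0, 48.4, 110.9]), (False, [10.9, 26.5, 105.1, 180.0, -48.4, -69.1])]
slot1 [(True, [-15.8, 54.0, 87.9, -8.1, 92.7, 83.9]), (False, [-15.8, 54.0, 87.9, 171.9, -92.7, -96.1])]
re [(True, [-20.4, 37.9, 117.2, 0.0, 24.9, 75.6]), (False, [-20.4, 37.9, 117.2, 180.0, -24.9, -104.4])]
mid [(True, [-20.4, 23.1, 112.7, 0.0, 44.2, -14.4]), (False, [-20.4, 23.1, 112.7, 180.0, -44.2, 165.6])]
flip [(True, [-20.4, 23.1, 112.7, 0.0, 44.2, -104.4]), (False, [-20.4, 23.1, 112.7, 180.0, -44.2, 75.6])]
slot2 [(True, [-16.3, 49.8, 92.4, -7.3, 82.4, -96.4]), (False, [-16.3, 49.8, 92.4, 172.7, -82.4, 83.6])]
base [(True, [3.9, 
[... 1901 characters left out ...]
0.0, 24.9, 75.6]), (False, [-20.4, 37.9, 117.2, 180.0, -24.9, -104.4])]
mid [(True, [-20.4, 23.1, 112.7, 0.0, 44.2, -14.4]), (False, [-20.4, 23.1, 112.7, 180.0, -44.2, 165.6])]
flip [(True, [-20.4, 23.1, 112.7, 0.0, 44.2, -104.4]), (False, [-20.4, 23.1, 112.7, 180.0, -44.2, 75.6])]
slot2 [(True, [-15.2, 55.4, 81.1, -6.5, 88.1, -96.3]), (False, [-15.2, 55.4, 81.1, 173.5, -88.1, 83.7])]
base [(True, [4.9, 59.2, 67.3, -7.0, 98.0, -98.0]), (False, [4.9, 59.2, 67.3, 173.0, -98.0, 82.0])]
hand [(False, [-20.4, 23.1, 112.7, 0.0, 44.2, 165.6]), (False, [-20.4, 23.1, 112.7, 180.0, -44.2, -14.4])]
flip [(True, [-20.4, 23.1, 112.7, 0.0, 44.2, -104.4]), (False, [-20.4, 23.1, 112.7, 180.0, -44.2, 75.6])]
```

```bash
python3 - <<'E'
from ik import *
for d in (.28,.34):
 for nm,c,yaw in (("plate",[.4782,.2657,.012],-15),("base",[.5032,.112,.055],14.8),("rest",[.4346,-.0427,.043],-6)):
  for phi in (0,10,15,20,25,30,35):
    o=ik(c,tool(yaw+180,-phi),d); print(d,nm,phi,[x[1].tolist() for x in o if x[1][4]>=0], [x[1].tolist()[3:] for x in ik(c,tool(yaw,phi),d) if x[1][4]>=0])
E
```

```text
0.28 plate 0 [[17.4, 43.3, 101.4, 0.0, 35.3, -57.6]] [[0.0, 35.3, 122.4]]
0.28 plate 10 [[20.3, 42.6, 106.4, -14.6, 23.5, -41.6]] [[-14.6, 23.5, 138.4]]
0.28 plate 15 [[22.0, 42.8, 108.8, -29.2, 18.6, -26.1]] [[-29.2, 18.6, 153.9]]
0.28 plate 20 [[23.7, 43.3, 111.0, -51.9, 15.8, -2.2]] [[-51.9, 15.8, 177.8]]
0.28 plate 25 [[25.5, 44.2, 113.0, -78.6, 16.3, 25.9]] [[-78.6, 16.3, -154.1]]
0.28 plate 30 [[27.3, 45.5, 114.8, 260.6, 19.9, 48.3]] [[260.6, 19.9, -131.7]]
0.28 plate 35 [[29.1, 47.2, 116.4, 247.8, 25.6, 62.8]] [[247.8, 25.6, -117.2]]
0.28 base 0 [[0.1, 37.5, 105.3, 0.0, 37.2, -104.7]] [[0.0, 37.2, 75.3]]
0.28 base 10 [[-1.4, 36.1, 112.4, 7.4, 22.1, -112.9]] [[7.4, 22.1, 67.1]]
0.28 base 15 [[-2.3, 36.0, 115.9, 17.9, 14.4, -124.0]] [[17.9, 14.4, 56.0]]
0.28 base 20 [[-3.3, 36.5, 119.4, 50.5, 7.9, -157.3]] [[50.5, 7.9, 22.7]]
0.28 base 25 [[-4.3, 37.5, 122.9, 117.1, 9.0, 135.1]] [[117.1, 9.0, -44.9]]
0.28 base 30 [[-5.5, 39.2, 126.2, 143.7, 17.0, 107.4]] [[143.7, 17.0, -72.6]]
0.28 base 35 [[-6.7, 41.6, 129.5, 152.4, 26.9, 97.2]] [[152.4, 26.9, -82.8]]
0.28 rest 0 [[-20.3, 36.2,
[... 1424 characters left out ...]
-64.1]]
0.34 base 30 [[-7.3, 41.0, 130.9, 150.7, 22.6, 98.0]] [[150.7, 22.6, -82.0]]
0.34 base 35 [[-9.1, 45.0, 135.0, 156.1, 35.0, 90.0]] [[156.1, 35.0, -90.0]]
0.34 rest 0 [[-20.3, 36.2, 116.9, 0.0, 26.9, -104.3]] [[0.0, 26.9, 75.7]]
0.34 rest 10 [[-22.6, 35.9, 125.5, 17.7, 9.4, -123.9]] [[17.7, 9.4, 56.1]]
0.34 rest 15 [[-24.1, 37.0, 129.9, 105.3, 4.8, 147.2]] [[105.3, 4.8, -32.8]]
0.34 rest 20 [[-25.7, 39.3, 134.5, 152.2, 14.3, 98.4]] [[152.2, 14.3, -81.6]]
0.34 rest 25 [[-27.7, 43.3, 139.2, 160.1, 27.3, 88.0]] [[160.1, 27.3, -92.0]]
0.34 rest 30 [[-30.0, 49.6, 144.2, 162.7, 42.9, 81.8]] [[162.7, 42.9, -98.2]]
0.34 rest 35 [[-32.6, 59.6, 149.7, 163.1, 62.3, 75.7]] [[163.1, 62.3, -104.3]]
```

```bash
cat >> ik.py <<'E'
from scipy.spatial.transform import Slerp
PL=(.4782,.2657,-15.08); BA=(.5032,.112,14.8); RE=(.4346,-.0427,-6.0)
def plan(p,Rm,op,n=8,N=8,zw=None):
    "print n rows (of N to the end) interpolated from commanded pose"
    p0,R0=getcmd(); sl=Slerp([0,1],R.from_matrix([R0,Rm])); rows=[]
    for i in range(1,n+1):
        t=min(1,i/N); d,r=rel(p0+(np.array(p)-p0)*t, sl(t).as_matrix())
        rows.append(" ".join(f"{v:.4g}" for v in list(np.round(d,4)+0)+list(np.round(r,1)+0))+f" {op}")
    d,r=rel(p,Rm); print("dist",np.linalg.norm(d).round(3),"ang",np.linalg.norm(r).round(1)); print("; ".join(rows))
E
python3 - <<'E'
from ik import *
T=tool(164.9,-16); g=np.array([.4695,.268,.005]); pre=g-.06*T[:,2]
print(pre, ik(pre,T,.3))
M=tool(82,0); plan([.43,.2,.12],M,.087)
E
```

```text
[0.45353278 0.27230829 0.0626757 ] [(True, array([ 24.7,  36.4, 111.2, -27.6,  22.4, -25.5])), (False, array([ 24.7,  36.4, 111.2, 152.4, -22.4, 154.5]))]
dist 0.057 ang 82.0
0.0025 -0.0062 0.0025 0 0 -10.2 0.087; 0.005 -0.0125 0.005 0 0 -20.5 0.087; 0.0075 -0.0187 0.0075 0 0 -30.7 0.087; 0.0099 -0.025 0.01 0 0 -41 0.087; 0.0124 -0.0312 0.0125 0 0 -51.2 0.087; 0.0149 -0.0374 0.015 0 0 -61.5 0.087; 0.0174 -0.0437 0.0175 0 0 -71.7 0.087; 0.0199 -0.0499 0.02 0 0 -82 0.087
```

Request:
apply_moves(motion="0.0025 -0.006 0.0025 0 0 -10.3 0.087; 0.005 -0.0125 0.005 0 0 -20.5 0.087; 0.0075 -0.019 0.0075 0 0 -30.8 0.087; 0.01 -0.025 0.01 0 0 -41 0.087; 0.0125 -0.031 0.0125 0 0 -51.3 0.087; 0.015 -0.0375 0.015 0 0 -61.5 0.087; 0.0175 -0.044 0.0175 0 0 -71.8 0.087; 0.02 -0.05 0.02 0 0 -82 0.087")

```text
time_s: 3.9
position: [0.4291, 0.2014, 0.1198]
tcp_rot: [[0.13, 0.992, 0.0], [0.992, -0.13, 0.0], [0.0, 0.0, -1.0]]
force: [0.3, 0.6, -0.3]
opening: 1.0
```

```bash
python3 - <<'E'
from ik import *
commit("0.02 -0.05 0.02 0 0 -82 0.087"); state()
T=tool(164.9,-16); g=np.array([.4695,.268,.005]); pre=g-.06*T[:,2]
plan(pre,T,.087)
E
```

```text
t 3.9 pos [0.4291 0.2014 0.1198] err mm [-1.   1.4 -0.2] roterr [-0.    0.01 -0.53] F [ 0.3  0.6 -0.3] M [-0.12  0.05  0.04] open 1.0 q [ 11.6  28.5 109.    0.   42.5  19.1]
dist 0.095 ang 84.2
0.0093 0.0016 0.0072 -1.4 -1.6 -10.3 0.087; 0.0187 0.0033 0.0143 -2.9 -3.3 -20.6 0.087; 0.028 0.0049 0.0215 -4.3 -4.9 -30.9 0.087; 0.0374 0.0066 0.0287 -5.8 -6.6 -41.2 0.087; 0.0467 0.0082 0.0358 -7.2 -8.2 -51.4 0.087; 0.0561 0.0099 0.043 -8.7 -9.8 -61.7 0.087; 0.0654 0.0115 0.0502 -10.1 -11.5 -72 0.087; 0.0748 0.0131 0.0573 -11.6 -13.1 -82.3 0.087
```

Request:
apply_moves(motion="0.0093 0.0016 0.0072 -1.4 -1.6 -10.3 0.087; 0.0187 0.0033 0.0143 -2.9 -3.3 -20.6 0.087; 0.028 0.005 0.0215 -4.3 -4.9 -30.9 0.087; 0.0374 0.0066 0.0287 -5.8 -6.6 -41.2 0.087; 0.0467 0.0082 0.0358 -7.2 -8.2 -51.4 0.087; 0.056 0.01 0.043 -8.7 -9.8 -61.7 0.087; 0.0654 0.0115 0.05 -10.1 -11.5 -72 0.087; 0.0748 0.0131 0.0573 -11.6 -13.1 -82.3 0.087")

```text
time_s: 4.9
position: [0.4525, 0.274, 0.0624]
tcp_rot: [[-0.93, 0.252, 0.268], [0.242, 0.968, -0.07], [-0.277, -0.0, -0.961]]
force: [0.8, 1.2, -0.4]
opening: 1.0
```

```bash
python3 - <<'E'
from ik import *
commit("0.0748 0.0131 0.0573 -11.6 -13.1 -82.3 0.087"); s=state()
for d in (.25,.28,.3,.32,.34): print(d,[o[1] for o in ik(s["position"],np.array(s["tcp_rot"]),d)][0])
im,C=snap("wrist","c_wrist")
T=tool(164.9,-16); g=np.array([.4695,.268,.005])
show(g+[0,0,.003],T)
E
```

```text
t 4.9 pos [0.4525 0.274  0.0624] err mm [-1.   1.7 -0.3] roterr [-0.11 -0.07 -0.53] F [ 0.8  1.2 -0.4] M [0.04 0.14 0.03] open 1.0 q [ 25.   36.3 111.4 -28.   22.1 -25.3]
0.25 [ 23.8  36.5 110.  -26.2  23.  -28.3]
0.28 [ 24.5  36.4 110.8 -27.2  22.5 -26.7]
0.3 [ 24.9  36.4 111.3 -27.9  22.2 -25.6]
0.32 [ 25.3  36.4 111.8 -28.6  21.9 -24.4]
0.34 [ 25.8  36.4 112.2 -29.3  21.6 -23.2]
rel [-0.8 -0.  57.1] mm  rot [ 0.02  0.02 -0.02] |rot| 0.0
```

View pics/c_wrist.png

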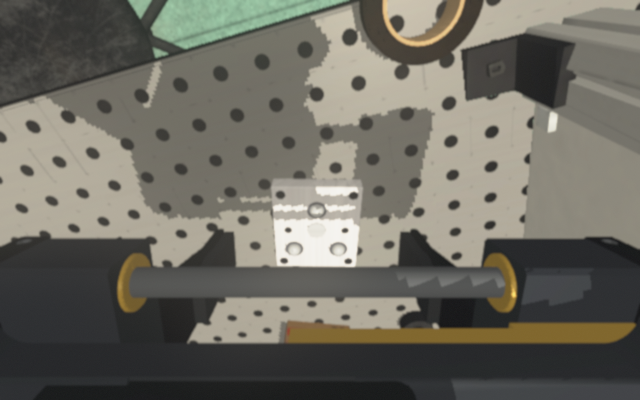

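The plate lies square and centred between the fingers: its edges are at u≈273 and 360 and the fingers at about 225 and 408. I'll descend.

Request:
apply_moves(motion="0 0 0.01 0 0 0 0.087; 0 0 0.022 0 0 0 0.087; 0 0 0.034 0 0 0 0.087; -0.0005 0 0.045 0 0 0 0.087; -0.001 0 0.053 0 0 0 0.087; -0.001 0 0.057 0 0 0 0.087; -0.0005 0 0.059 0 0 0 0.087; -0.0005 0 0.06 0 0 0 0.087")

```text
time_s: 5.95
position: [0.4697, 0.2679, 0.0048]
tcp_rot: [[-0.928, 0.261, 0.267], [0.251, 0.965, -0.072], [-0.276, 0.0, -0.961]]
force: [0.2, -0.4, 0.5]
opening: 0.998
```

```bash
python3 - <<'E'
from ik import *
commit("-0.0005 0 0.06 0 0 0 0.087"); s=state()
im,C=snap("wrist","d_wrist"); im,C=snap("scene","d_scene"); cv2.imwrite("pics/d_scene_c.png",cv2.resize(im[150:260,200:340],None,fx=5,fy=5,interpolation=cv2.INTER_CUBIC))
E
```

```text
t 5.95 pos [0.4697 0.2679 0.0048] err mm [-0.3 -0.  -0.4] roterr [-0.   -0.01  0.  ] F [ 0.2 -0.4  0.5] M [0.04 0.15 0.05] open 0.998 q [ 23.5  43.5 110.8 -37.8  16.3 -15.9]
```

View pics/d_scene_c.png

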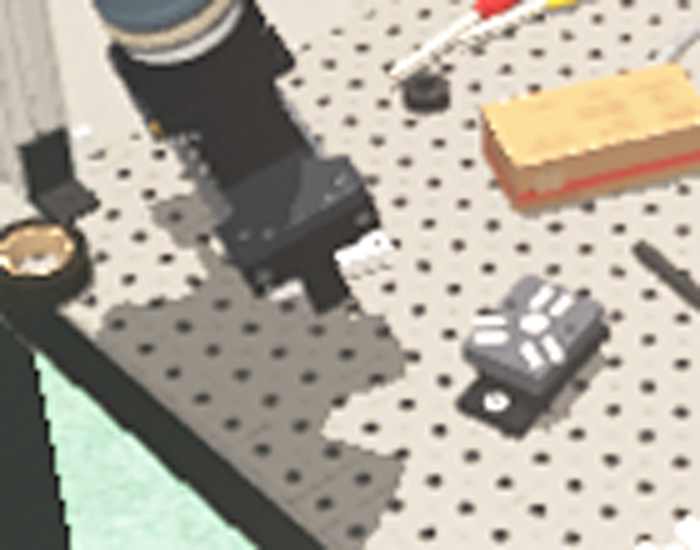

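View pics/d_wrist.png

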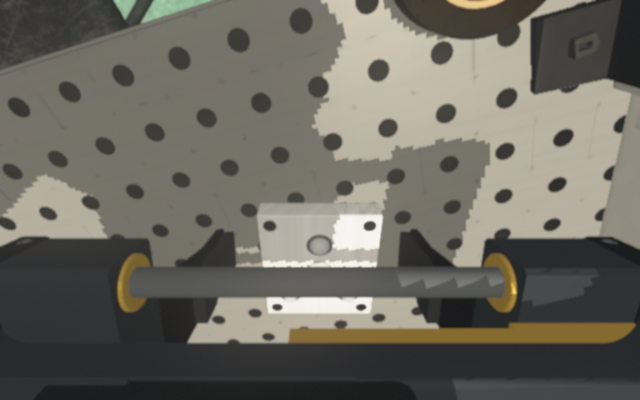

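No contact force, and the plate is centred between the fingers. I'll close on it.

Request:
apply_moves(motion="0 0 0 0 0 0 0.045; 0 0 0 0 0 0 0.045; 0 0 0 0 0 0 0.045; 0 0 0 0 0 0 0.045; 0 0 0 0 0 0 0.045; 0 0 0 0 0 0 0.045; 0 0 -0.002 0 0 0 0.045; 0 0 -0.006 0 0 0 0.045")

```text
time_s: 7.05
position: [0.4675, 0.2679, 0.0102]
tcp_rot: [[-0.928, 0.261, 0.265], [0.251, 0.965, -0.073], [-0.275, -0.001, -0.962]]
force: [-0.6, 0.6, -2.5]
opening: 0.683
```

```bash
python3 - <<'E'
from ik import *
commit("0 0 -0.006 0 0 0 0"); s=state()
im,C=snap("wrist","e_wrist")
cv2.imwrite("pics/e_wrist_c.png",cv2.resize(im[180:350,180:460],None,fx=2.8,fy=2.8,interpolation=cv2.INTER_CUBIC))
E
```

```text
t 7.05 pos [0.4675 0.2679 0.0102] err mm [-0.9 -0.4 -0.8] roterr [ 0.08  0.07 -0.  ] F [-0.6  0.6 -2.5] M [ 0.1   0.29 -0.02] open 0.683 q [ 23.6  42.8 111.  -36.5  16.9 -17.1]
```

View pics/e_wrist_c.png

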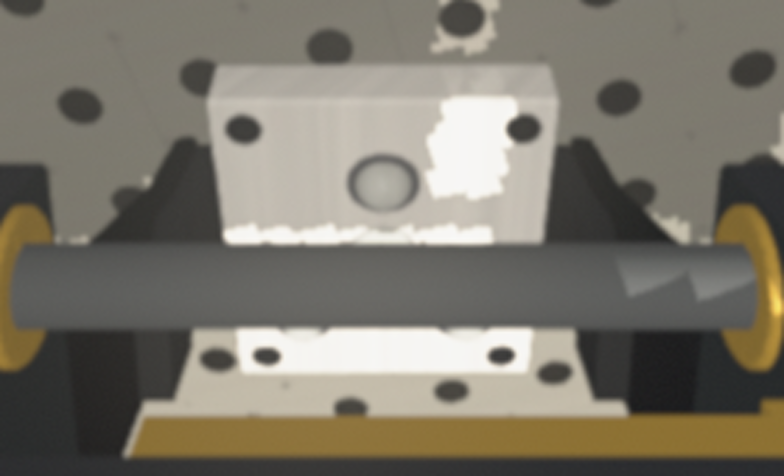

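```bash
python3 - <<'E'
from ik import *
A,B=cal("scene"),cal("side")
def tri(a,b):
    P=[C[0]@np.c_[C[1],C[2]] for C in (A,B)]
    X=cv2.triangulatePoints(P[0],P[1],np.array(a,float).reshape(2,1),np.array(b,float).reshape(2,1)).ravel(); return (X[:3]/X[3]).round(3)
print("disc centre",tri((442,251),(376,270)),"disc left",tri((409,258),(348,268)),"right",tri((476,240),(404,272)),"box",tri((433,265),(358,287)))
print("rod top end",tri((380,150),(399,150)),"rod low",tri((435,232),(388,252)))
# plate in tool frame
T0=tool(164.9,-16); p0=np.array([.4697,.2679,.0048]); c=np.array([.4782,.2657,.006])
print("plate centre in tool (mm)",(T0.T@(c-p0)*1000).round(1))
for x,y in ((.4087,-.040),(.4346,-.0427)):
  for phi in (0,-5,-10): print(x,phi,[o[1] for o in ik([x,y,.03],tool(174,-phi),.303)][0])
im,C=load("e_wrist")
from scipy.spatial.transform import Rotation
E
```

```text
disc centre [ 0.553 -0.255  0.155] disc left [ 0.494 -0.217  0.146] right [ 0.604 -0.297  0.185] box [ 0.488 -0.281  0.178]
rod top end [0.865 0.18  0.027] rod low [ 0.617 -0.198  0.121]
plate centre in tool (mm) [-8.8  0.1  1.3]
0.4087 0 [ -21.3   37.4  120.9    0.    21.6 -105.3]
0.4087 -5 [ -20.3   38.1  117.1   -2.5   29.7 -102.1]
0.4087 -10 [ -19.5   39.1  113.4   -3.8   37.2 -100.2]
0.4346 0 [ -20.3   37.9  117.2    0.    24.9 -104.3]
0.4346 -5 [ -19.5   38.7  113.4   -2.2   32.8 -101.6]
0.4346 -10 [ -18.8   39.8  109.7   -3.4   40.3 -100. ]
```

```bash
cat >> ik.py <<'E'
D=.303
Rpt=tool(164.92,-16).T@rz(-15.08).as_matrix(); cpt=np.array([-.0088,0,.0013])  # plate in tool, grasp 1
def slotxy(k): return np.array(RE[:2])+rz(RE[2]).as_matrix()[:2,:2]@np.array([.026*k,0])
def tool_for_plate(cp,Rp,Rpt,cpt):
    T=Rp@Rpt.T; return np.array(cp)-T@cpt, T
def plate_slot(k,lean,zb,flip=False,dx=0):
    "plate x down; n=+X (or -X if flip). lean = under-rotation. zb: height of bottom mid"
    Rp=(rz(RE[2]+(180 if flip else 0))*R.from_euler('y',90-lean,degrees=True)).as_matrix()
    b=np.r_[slotxy(k),zb]+rz(RE[2]).as_matrix()[:,0]*dx
    return b-Rp[:,0]*.035, Rp
def chk(p0,R0,p1,R1,n=8):
    sl=Slerp([0,1],R.from_matrix([R0,R1]))
    for i in range(n+1):
        t=i/n; print([ (o[0],o[1].tolist()) for o in ik(p0+(np.array(p1)-p0)*t,sl(t).as_matrix(),D) if o[1][4]>=0])
E
python3 - <<'E'
from ik import *
cp,Rp=plate_slot(-1,6,.038); p,T=tool_for_plate(cp,Rp,Rpt,cpt); print("hover tcp",p,"plate c",cp, "T z",T[:,2])
p0,R0=getcmd()
A=np.array([.46,.22,.13]); RA=tool(168,-10)
chk(A,RA,p,T,8)
plan(A,RA,.045); show(p,T)
# verify plate in hand in e_wrist
im,C=load("e_wrist"); s=bot.read_state(); pp=np.array(s["position"]);TT=np.array(s["tcp_rot"])
m=1e-3; ob=np.array([[35,30,6],[35,-30,6],[-35,-30,6],[-35,30,6],[-17,0,8.5]])*m
W=pp+(cpt+ob@Rpt.T)@TT.T; print("proj",proj(W,C).round(1).tolist(), "crop",((proj(W,C)-[180,180])*2.8).round(0).tolist())
E
```

```text
hover tcp [ 0.40302423 -0.03938125  0.08145447] plate c [ 0.40510398 -0.03959984  0.07280827] T z [-0.92210464  0.0969171  -0.37460659]
[(True, [15.8, 27.7, 109.4, -8.3, 34.3, -55.7])]
[(True, [9.7, 29.0, 106.6, -0.7, 44.3, -68.4])]
[(True, [4.5, 31.6, 103.1, 2.1, 54.7, -76.2])]
[(True, [-0.0, 35.1, 99.3, 2.5, 64.7, -81.5])]
[(True, [-3.9, 39.4, 95.3, 1.6, 74.3, -85.4])]
[(True, [-7.2, 44.1, 91.2, -0.1, 83.5, -88.6])]
[(True, [-10.0, 49.2, 87.1, -2.5, 92.1, -91.2])]
[(True, [-12.6, 54.6, 83.1, -5.4, 100.4, -93.7])]
[(True, [-15.1, 60.0, 79.4, -8.8, 108.1, -96.2])]
dist 0.129 ang 6.8
-0.0047 -0.0061 -0.0142 -0.1 0.8 -0.4 0.045; -0.0093 -0.0122 -0.0283 -0.2 1.5 -0.8 0.045; -0.014 -0.0183 -0.0425 -0.3 2.3 -1.1 0.045; -0.0186 -0.0244 -0.0566 -0.3 3 -1.5 0.045; -0.0233 -0.0305 -0.0708 -0.4 3.8 -1.9 0.045; -0.0279 -0.0366 -0.0849 -0.5 4.5 -2.3 0.045; -0.0326 -0.0427 -0.0991 -0.6 5.3 -2.7 0.045; -0.0372 -0.0488 -0.1132 -0.7 6 -3 0.045
rel [ -36.  -314.1  -63.2] mm  rot [ 4.4  83.83 -8.96] |rot| 84.4
proj [[369.6, 314.9], [266.2, 314.9], [254.3, 216.2], [382.2, 216.2], [318.2, 249.1]] crop [[531.0, 378.0], [241.0, 378.0], [208.0, 101.0], [566.0, 101.0], [387.0, 194.0]]
```

```bash
cat >> ik.py <<'E'
def planw(W,op):
    "W: list of (p,R,nrows); prints rows in groups of 8 with cumulative rel to commanded at each call start"
    p0,R0=getcmd(); P=[]
    p,Rm=p0,R0
    for q,Q,n in W:
        sl=Slerp([0,1],R.from_matrix([Rm,Q]))
        for i in range(1,n+1): P.append((p+(np.array(q)-p)*i/n,sl(i/n).as_matrix()))
        p,Rm=np.array(q),Q
    while len(P)%8: P.append(P[-1])
    for k in range(0,len(P),8):
        rows=[]
        for (q,Q) in P[k:k+8]:
            d=R0.T@(q-p0); r=R.from_matrix(R0.T@Q).as_rotvec(degrees=True)
            rows.append(" ".join(f"{v:.4g}" for v in list(np.round(d,4)+0)+list(np.round(r,1)+0))+f" {op}")
        print("; ".join(rows)); print()
        p0,R0=P[k+7]
E
python3 - <<'E'
from ik import *
cp,Rp=plate_slot(-1,6,.045); p,T=tool_for_plate(cp,Rp,Rpt,cpt)
planw([([.464,.245,.09],tool(166,-14),3),([.46,.21,.14],tool(168,-8),2),(p+[0,0,.02],T,9),(p,T,2)],.045)
E
```

```text
-0.0079 -0.0079 -0.0252 -0.1 0.7 -0.4 0.045; -0.0158 -0.0158 -0.0503 -0.2 1.3 -0.7 0.045; -0.0236 -0.0236 -0.0755 -0.3 2 -1.1 0.045; -0.0331 -0.041 -0.0988 -0.4 5 -2.1 0.045; -0.0425 -0.0584 -0.1221 -0.6 8 -3.1 0.045; -0.0426 -0.0869 -0.1184 -0.1 16.4 -3.7 0.045; -0.0427 -0.1153 -0.1148 0.5 24.9 -4.4 0.045; -0.0428 -0.1437 -0.1111 1 33.3 -5.1 0.045

0.0001 -0.0283 0.0042 0.4 8.4 -0.6 0.045; 0.0003 -0.0567 0.0084 0.7 16.9 -1.2 0.045; 0.0004 -0.085 0.0126 1.1 25.3 -1.9 0.045; 0.0006 -0.1133 0.0168 1.4 33.7 -2.5 0.045; 0.0007 -0.1416 0.021 1.8 42.2 -3.1 0.045; 0.0009 -0.17 0.0252 2.2 50.6 -3.7 0.045; -0.0021 -0.1698 0.0347 2.2 50.6 -3.7 0.045; -0.0051 -0.1697 0.0442 2.2 50.6 -3.7 0.045
```

Request:
apply_moves(motion="-0.008 -0.008 -0.025 -0.1 0.7 -0.4 0.045; -0.016 -0.016 -0.05 -0.2 1.3 -0.7 0.045; -0.0235 -0.0235 -0.0755 -0.3 2 -1.1 0.045; -0.033 -0.041 -0.099 -0.4 5 -2.1 0.045; -0.0425 -0.0585 -0.122 -0.6 8 -3.1 0.045; -0.0425 -0.087 -0.1185 -0.1 16.4 -3.7 0.045; -0.0427 -0.1155 -0.115 0.5 24.9 -4.4 0.045; -0.0428 -0.1437 -0.1111 1 33.3 -5.1 0.045")

```text
time_s: 8.1
position: [0.4409, 0.1259, 0.1297]
tcp_rot: [[-0.938, 0.174, -0.298], [0.171, 0.985, 0.039], [0.3, -0.015, -0.954]]
force: [-0.5, 0.1, -3.0]
opening: 0.683
```

Request:
apply_moves(motion="0.0001 -0.0283 0.0042 0.4 8.4 -0.6 0.045; 0.0003 -0.0567 0.0084 0.7 16.9 -1.2 0.045; 0.0004 -0.085 0.0126 1.1 25.3 -1.9 0.045; 0.0006 -0.1133 0.0168 1.4 33.7 -2.5 0.045; 0.0007 -0.1416 0.021 1.8 42.2 -3.1 0.045; 0.0009 -0.17 0.0252 2.2 50.6 -3.7 0.045; -0.0021 -0.1698 0.0347 2.2 50.6 -3.7 0.045; -0.0051 -0.1697 0.0442 2.2 50.6 -3.7 0.045")

```text
time_s: 9.1
position: [0.4029, -0.039, 0.0872]
tcp_rot: [[-0.374, 0.105, -0.921], [0.04, 0.994, 0.097], [0.926, -0.0, -0.376]]
force: [-0.2, -0.0, -2.6]
opening: 0.682
```

```bash
python3 - <<'E'
from ik import *
commit("-0.0428 -0.1437 -0.1111 1 33.3 -5.1 0.045"); commit("-0.0051 -0.1697 0.0442 2.2 50.6 -3.7 0.045"); s=state()
im,C=snap("wrist","f_wrist"); 
im,C=snap("side","f_side"); cv2.imwrite("pics/f_side_c.png",cv2.resize(im[150:310,220:420],None,fx=4,fy=4,interpolation=cv2.INTER_CUBIC))
E
```

```text
t 9.1 pos [ 0.4029 -0.039   0.0872] err mm [-0.1  0.5 -1.2] roterr [-0.04 -0.11 -0.02] F [-0.2 -0.  -2.6] M [-0.1  -0.91  0.04] open 0.682 q [-15.   59.5  79.3  -8.8 108.6 -96.2]
```

View pics/f_wrist.png

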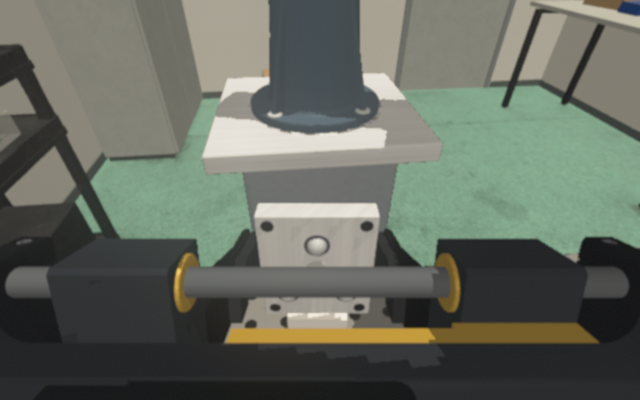

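View pics/f_side_c.png

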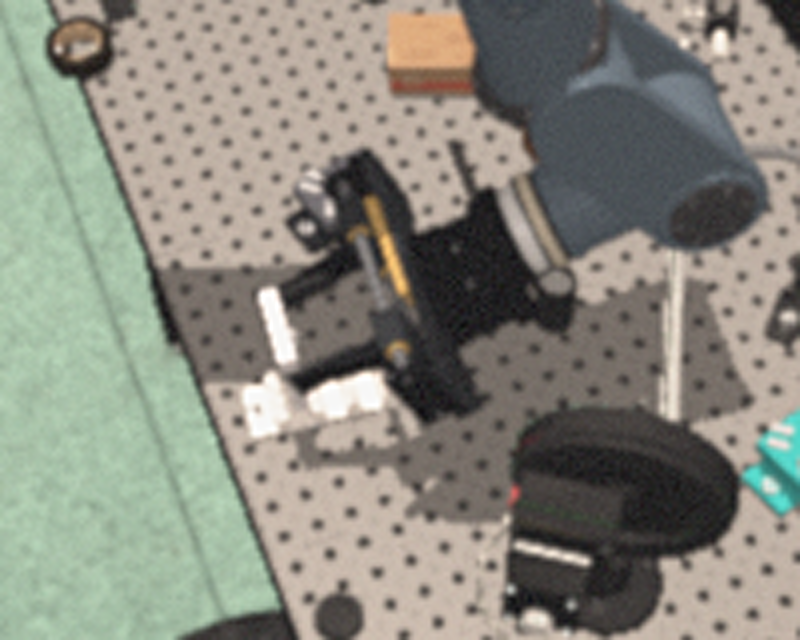

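The plate is upright over the near slot. In the side crop its top edge runs from (262,290) to (295,362), with the rest below it. I'll overlay predicted outlines to check the alignment.

```bash
cat >> ik.py <<'E'
def box(c,Rm,h):
    s=np.array([[a,b,d] for a in(-1,1) for b in(-1,1) for d in(-1,1)])*np.array(h); E=[(i,j) for i in range(8) for j in range(i+1,8) if bin(i^j).count('1')==1]
    return np.array(c)+s@np.array(Rm).T,E
def overlay(name,items,roi,s,out):
    im,C=load(name); x,y,w,h=roi; A=cv2.resize(im[y:y+h,x:x+w],None,fx=s,fy=s,interpolation=cv2.INTER_CUBIC)
    for (P,E),col in items:
        q=((proj(P,C)-[x,y]+.5)*s).round().astype(int)
        for i,j in E: cv2.line(A,tuple(map(int,q[i])),tuple(map(int,q[j])),col,1)
    cv2.imwrite(f"pics/{out}.png",A)
def plate_now(Rpt,cpt):
    s=bot.read_state(); p=np.array(s["position"]);T=np.array(s["tcp_rot"]); return p+T@cpt,T@Rpt
E
python3 - <<'E'
from ik import *
im,C=snap("scene","f_scene")
c,Rp=plate_now(Rpt,cpt); print(c,Rp.round(3))
RR=rz(RE[2]).as_matrix()
it=[(box(c,Rp,[.035,.03,.006]),(0,0,255)),(box(np.r_[slotxy(-1),.008],RR,[.007,.02,0]),(0,160,0)),(box(np.r_[RE[:2],.004],RR,[.062,.02,.004]),(255,0,0))]
overlay("f_scene",it,(280,220,110,90),7,"f_ov_scene"); overlay("f_side",it,(260,200,90,70),8,"f_ov_side")
E
```

```text
[ 0.40483512 -0.03889873  0.07973901] [[ 0.105  0.103  0.989]
 [-0.011  0.995 -0.103]
 [-0.994 -0.001  0.106]]
```

View pics/f_ov_scene.png

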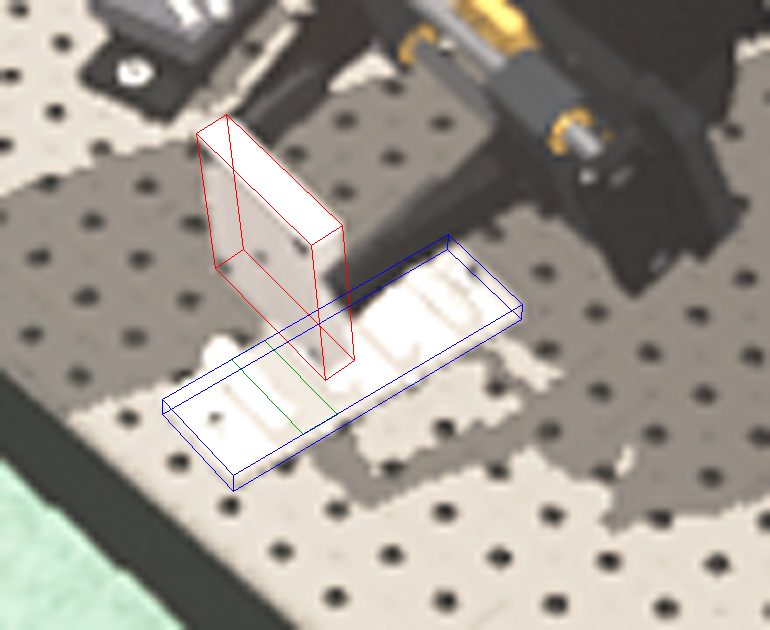

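View pics/f_ov_side.png

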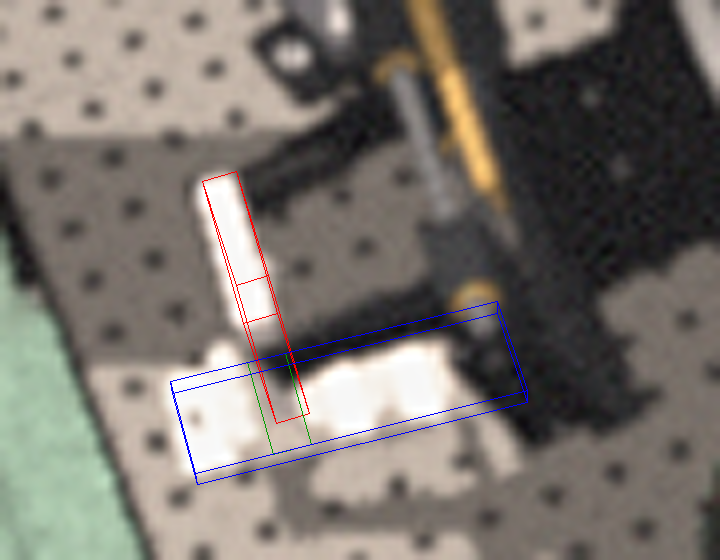

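```bash
python3 - <<'E'
from ik import *
p0,R0=getcmd(); print("down unit in tool",(R0.T@[0,0,-1]).round(4)); 
for dz in (.020,.027,.034,.0365): print(dz,(R0.T@[0,-.0005,-dz]).round(4))
E
```

```text
down unit in tool [-9.272e-01  8.000e-04  3.746e-01]
0.02 [-0.0186 -0.0005  0.0074]
0.027 [-0.0251 -0.0005  0.0101]
0.034 [-0.0315 -0.0005  0.0127]
0.0365 [-0.0339 -0.0005  0.0136]
```

Request:
apply_moves(motion="-0.006 -0.0005 0.0024 0 0 0 0.045; -0.012 -0.0005 0.0048 0 0 0 0.045; -0.0165 -0.0005 0.0066 0 0 0 0.045; -0.02 -0.0005 0.008 0 0 0 0.045; -0.0225 -0.0005 0.009 0 0 0 0.045; -0.0245 -0.0005 0.0099 0 0 0 0.045; -0.026 -0.0005 0.0105 0 0 0 0.045; -0.0275 -0.0005 0.0111 0 0 0 0.045")

```text
time_s: 10.25
position: [0.4028, -0.04, 0.0583]
tcp_rot: [[-0.373, 0.105, -0.922], [0.04, 0.995, 0.097], [0.927, -0.001, -0.375]]
force: [-0.9, -0.7, -1.4]
opening: 0.685
```

```bash
python3 - <<'E'
from ik import *
commit("-0.0275 -0.0005 0.0111 0 0 0 0.045"); s=state()
c,Rp=plate_now(Rpt,cpt); print("bottom mid",c+.035*Rp[:,0],slotxy(-1))
E
```

```text
t 10.25 pos [ 0.4028 -0.04    0.0583] err mm [-0.2 -0.  -0.5] roterr [-0.   -0.01  0.  ] F [-0.9 -0.7 -1.4] M [-0.07 -0.86  0.07] open 0.685 q [-15.1  62.2  78.7  -8.8 106.7 -95.9]
bottom mid [ 0.40849308 -0.04065626  0.0148434 ] [ 0.40874243 -0.03998226]
```

It entered the slot with no side force. I'll lower the last 6 mm to the floor.

Request:
apply_moves(motion="-0.001 0 0.0004 0 0 0 0.045; -0.002 0 0.0008 0 0 0 0.045; -0.003 0 0.0012 0 0 0 0.045; -0.0038 0 0.0015 0 0 0 0.045; -0.0045 0 0.0018 0 0 0 0.045; -0.005 0 0.002 0 0 0 0.045; -0.0055 0 0.0022 0 0 0 0.045; -0.0058 0 0.0023 0 0 0 0.045")

```text
time_s: 11.25
position: [0.4028, -0.04, 0.0521]
tcp_rot: [[-0.372, 0.104, -0.922], [0.04, 0.995, 0.097], [0.927, -0.001, -0.375]]
force: [0.6, 0.4, -3.3]
opening: 0.686
```

```bash
python3 - <<'E'
from ik import *
commit("-0.0058 0 0.0023 0 0 0 0.045"); s=state()
c,Rp=plate_now(Rpt,cpt); print("bottom mid",c+.035*Rp[:,0],slotxy(-1))
E
```

```text
t 11.25 pos [ 0.4028 -0.04    0.0521] err mm [-0.2  0.  -0.5] roterr [-0.  0. -0.] F [ 0.6  0.4 -3.3] M [-0.08 -0.9  -0.  ] open 0.686 q [-15.1  62.8  78.5  -8.8 106.3 -95.9]
bottom mid [ 0.40850432 -0.04062159  0.00863411] [ 0.40874243 -0.03998226]
```

Request:
apply_moves(motion="-0.0003 0 0.0001 0 0 0 0.045; -0.0006 0 0.0002 0 0 0 0.045; -0.0009 0 0.0004 0 0 0 0.045; -0.0012 0 0.0005 0 0 0 0.045; -0.0014 0 0.0006 0 0 0 0.045; -0.0016 0 0.0006 0 0 0 0.045; -0.0018 0 0.0007 0 0 0 0.045; -0.002 0 0.0008 0 0 0 0.045")

```text
time_s: 12.25
position: [0.4025, -0.04, 0.0518]
tcp_rot: [[-0.369, 0.105, -0.923], [0.04, 0.995, 0.097], [0.928, -0.001, -0.372]]
force: [3.1, -1.0, 7.9]
opening: 0.684
```

```bash
python3 - <<'E'
from ik import *
commit("-0.002 0 0.0008 0 0 0 0.045"); s=state()
c,Rp=plate_now(Rpt,cpt); print("bottom mid",c+.035*Rp[:,0],slotxy(-1))
E
```

```text
t 12.25 pos [ 0.4025 -0.04    0.0518] err mm [-0.5  0.   1.4] roterr [-0.    0.19  0.02] F [ 3.1 -1.   7.9] M [ 0.05  0.55 -0.04] open 0.684 q [-15.1  62.9  78.4  -8.8 106.4 -95.9]
bottom mid [ 0.40811804 -0.04060451  0.00831451] [ 0.40874243 -0.03998226]
```

Request:
apply_moves(motion="0.001 0 -0.0004 0 0 0 0.045; 0.001 0 -0.0004 0 0 0 0.087; 0.001 0 -0.0004 0 0 0 0.087; 0.001 0 -0.0004 0 0 0 0.087; 0.001 0 -0.0004 0 0 0 0.087; 0.001 0 -0.0004 0 0 0 0.087; 0.001 0 -0.0004 0 0 0 0.087; 0.001 0 -0.0004 0 0 0 0.087")

```text
time_s: 13.25
position: [0.4028, -0.04, 0.051]
tcp_rot: [[-0.373, 0.104, -0.922], [0.04, 0.995, 0.097], [0.927, -0.001, -0.375]]
force: [0.4, -0.5, -1.0]
opening: 1.001
```

```bash
python3 - <<'E'
from ik import *
commit("0.001 0 -0.0004 0 0 0 0.087"); s=state()
im,C=snap("scene","g_scene"); im,C=snap("wrist","g_wrist")
RR=rz(RE[2]).as_matrix()
for l,n in ((0,"g0"),):
    c,Rp=plate_slot(-1,0,.008)
    it=[(box(c,Rp,[.035,.03,.006]),(0,0,255)),(box(np.r_[RE[:2],.004],RR,[.062,.02,.004]),(255,0,0))]
    overlay("g_scene",it,(280,220,110,90),7,"g_ov_scene")
# plan: rotate in place to vertical, tool camera-in, with fingers straddling
T=tool(174,0); p=np.r_[slotxy(-1),.029]
p0,R0=getcmd(); print(p0)
chk(p0,R0,p,T,6); planw([(p,T,8)],.087)
E
```

```text
t 13.25 pos [ 0.4028 -0.04    0.051 ] err mm [-0.2 -0.  -0.5] roterr [ 0. -0. -0.] F [ 0.4 -0.5 -1. ] M [-0.04 -0.52  0.06] open 1.001 q [-15.1  62.8  78.5  -8.8 106.2 -95.9]
[ 0.40302348 -0.03999026  0.05147755]
[(True, [-15.1, 62.7, 78.7, -8.8, 106.1, -95.9])]
[(True, [-15.5, 57.2, 84.1, -8.0, 95.0, -95.9])]
[(True, [-16.0, 51.8, 90.3, -7.2, 82.9, -96.2])]
[(True, [-16.8, 46.8, 97.1, -6.4, 69.7, -96.7])]
[(True, [-17.9, 42.4, 104.6, -5.5, 55.4, -97.8])]
[(True, [-19.3, 39.1, 112.5, -4.1, 39.5, -99.9])]
[(True, [-21.3, 37.6, 120.9, 0.0, 21.5, -105.3])]
-0.0029 0.0001 0.0004 0 -8.5 0 0.087; -0.0057 0.0002 0.0008 0 -17 0 0.087; -0.0086 0.0002 0.0012 0 -25.5 0 0.087; -0.0115 0.0003 0.0016 0 -34 0 0.087; -0.0144 0.0004 0.002 0 -42.5 0 0.087; -0.0172 0.0005 0.0024 0 -51 0 0.087; -0.0201 0.0005 0.0028 0 -59.5 0 0.087; -0.023 0.0006 0.0031 0 -68 0 0.087
```

View pics/g_ov_scene.png

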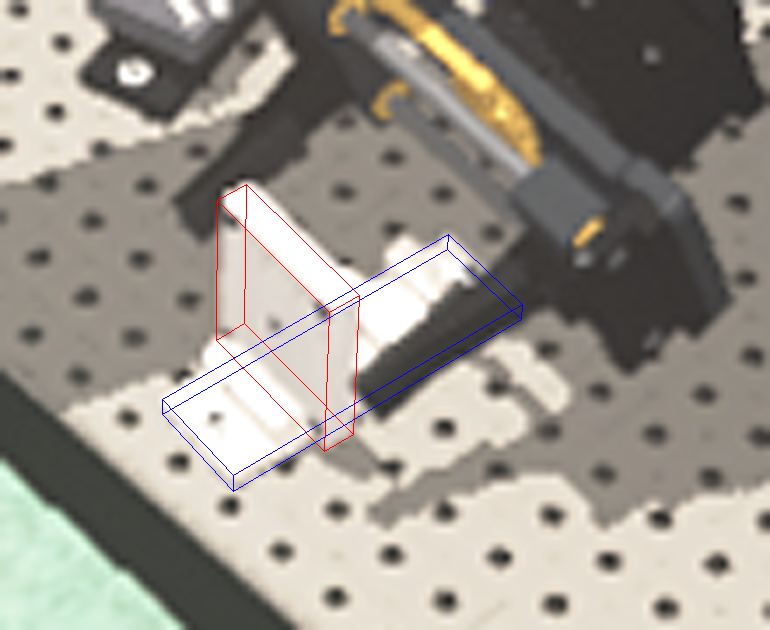

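View pics/g_wrist.png

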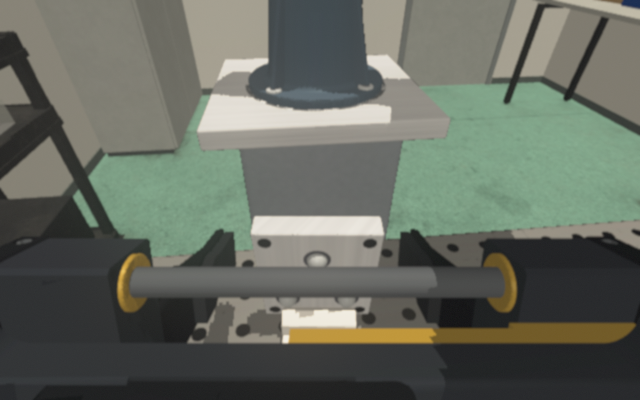

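The plate stands upright in the near slot. In the overlay it sits within about 1 px of the predicted outline. The fingers are open, so I can pitch them round it to vertical.

Request:
apply_moves(motion="-0.003 0 0.0004 0 -8.5 0 0.087; -0.0057 0 0.0008 0 -17 0 0.087; -0.0086 0 0.0012 0 -25.5 0 0.087; -0.0115 0.0003 0.0016 0 -34 0 0.087; -0.0144 0.0004 0.002 0 -42.5 0 0.087; -0.0172 0.0005 0.0024 0 -51 0 0.087; -0.02 0.0005 0.0028 0 -59.5 0 0.087; -0.023 0.0006 0.003 0 -68 0 0.087")

```text
time_s: 14.35
position: [0.4092, -0.0403, 0.0294]
tcp_rot: [[-0.995, 0.104, 0.006], [0.104, 0.995, -0.003], [-0.006, -0.002, -1.0]]
force: [-0.7, 0.2, -0.5]
opening: 1.002
```

```bash
python3 - <<'E'
from ik import *
commit("-0.023 0.0006 0.003 0 -68 0 0.087"); s=state()
im,C=snap("wrist","h_wrist"); im,C=snap("scene","h_scene")
c,Rp=plate_slot(-1,0,.008)
overlay("h_scene",[(box(c,Rp,[.035,.03,.006]),(0,0,255))],(280,220,110,90),7,"h_ov_scene")
E
```

```text
t 14.35 pos [ 0.4092 -0.0403  0.0294] err mm [ 0.3 -0.2  0.4] roterr [ 0.06 -0.36 -0.02] F [-0.7  0.2 -0.5] M [0.05 0.02 0.01] open 1.002 q [ -21.3   37.4  121.2   -0.    21.  -105.3]
```

View pics/h_wrist.png

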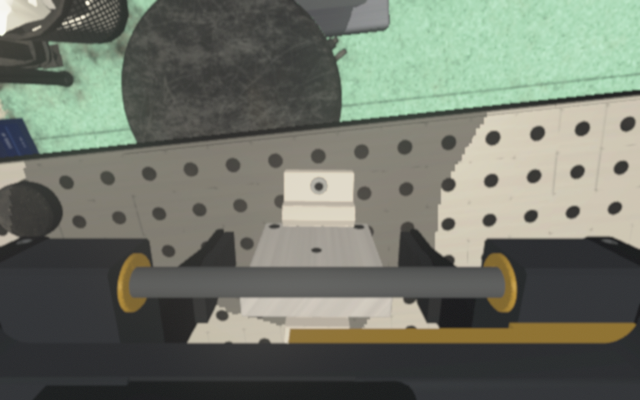

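View pics/h_ov_scene.png

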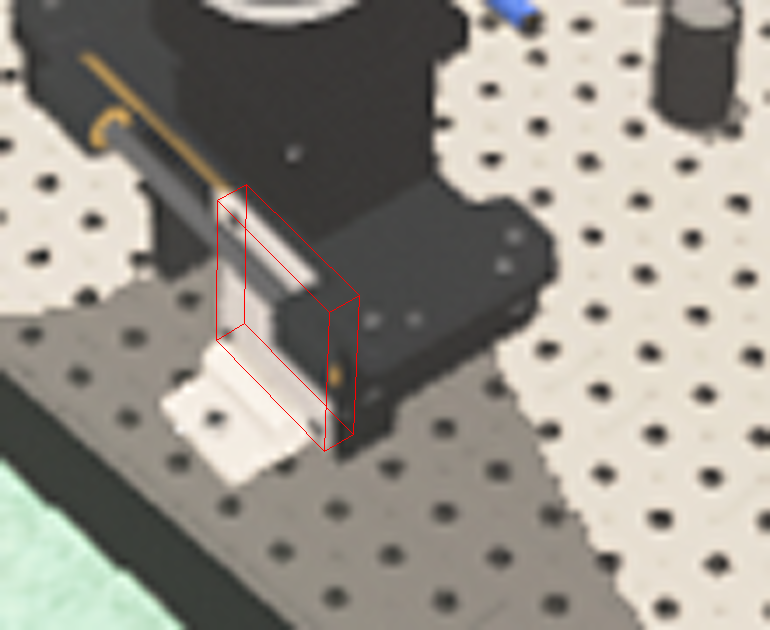

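Request:
apply_moves(motion="0 0 0 0 0 0 0.045; 0 0 0 0 0 0 0.045; 0 0 0 0 0 0 0.045; 0 0 0 0 0 0 0.045; 0 0 0 0 0 0 0.045; 0 0 0 0 0 0 0.045; 0 0 -0.003 0 0 0 0.045; 0 0 -0.01 0 0 0 0.045")

```text
time_s: 15.45
position: [0.4085, -0.04, 0.0387]
tcp_rot: [[-0.995, 0.105, -0.001], [0.105, 0.995, -0.001], [0.001, -0.001, -1.0]]
force: [-0.1, -0.1, -2.3]
opening: 0.692
```

```bash
python3 - <<'E'
from ik import *
p0,R0=getcmd(); 
pp=p0+[-.0002,0,-.0004]; c,Rp=plate_slot(-1,0,.008)
np.savez("g2.npz",R=R0.T@Rp,c=R0.T@(c-pp)); print("plate in tool",(R0.T@(c-pp)*1e3).round(1),(R0.T@Rp).round(3).tolist())
commit("0 0 -0.01 0 0 0 0"); state()
print("flip plan")
a=getcmd()[0]+[0.01,0,.08]
# target: plate n=-X in middle slot
g=np.load("g2.npz"); cp,Rp=plate_slot(0,0,.038,flip=True); p,T=tool_for_plate(cp,Rp,g["R"],g["c"]); print("hover",p,T.round(3))
M=tool(84,0)
planw([(a,getcmd()[1],3),(np.array([.43,-.042,.125]),M,10),(p+[0,0,.01],T,10),(p,T,1)],.045)
E
```

```text
plate in tool [ -0.1   0.  -14.4] [[0.0, -0.0, -1.0], [0.001, 1.0, -0.0], [1.0, -0.001, 0.0]]
t 15.45 pos [ 0.4085 -0.04    0.0387] err mm [-0.4  0.  -0.3] roterr [-0.01  0.04  0.  ] F [-0.1 -0.1 -2.3] M [ 0.02 -0.07 -0.02] open 0.692 q [-2.120e+01  3.610e+01  1.208e+02 -1.000e-01  2.310e+01 -1.052e+02]
flip plan
hover [ 0.434655   -0.04266232  0.0586282 ] [[ 0.995 -0.104  0.   ]
 [-0.104 -0.995  0.001]
 [-0.    -0.001 -1.   ]]
-0.0033 0.0003 -0.0267 0 0 0 0.045; -0.0066 0.0007 -0.0533 0 0 0 0.045; -0.0099 0.001 -0.08 0 0 0 0.045; -0.0111 0.0009 -0.0806 0 0 9 0.045; -0.0122 0.0008 -0.0812 0 0 18 0.045; -0.0133 0.0007 -0.0818 0 0 27 0.045; -0.0145 0.0007 -0.0824 0 0 36 0.045; -0.0156 0.0006 -0.083 0 0 45 0.045

-0.0009 0.0007 -0.0006 0 0 9 0.045; -0.0017 0.0015 -0.0012 0 0 18 0.045; -0.0026 0.0022 -0.0018 0 0 27 0.045; -0.0034 0.003 -0.0024 0 0 36 0.045; -0.0043 0.0037 -0.003 0 0 45 0.045; -0.0046 0.004 0.0027 0 0 54 0.045; -0.005 0.0043 0.0083 0 0 63 0.045; -0.0053 0.0047 0.0139 0 0 72 0.045

0.0002 0.0004 0.0056 0 0 9 0.045; 0.0004 0.0009 0.0113 0 0 18 0.045; 0.0006 0.0013 0.0169 0 0 27 0.045; 0.0008 0.0017 0.0225 0 0 36 0.045; 0.001 0.0021 0.0282 0 0 45 0.045; 0.0012 0.0026 0.0338 0 0 54 0.045; 0.0014 0.003 0.0395 0 0 63 0.045; 0.0014 0.003 0.0495 0 0 63 0.045
```

Request:
apply_moves(motion="-0.0033 0.0003 -0.0267 0 0 0 0.045; -0.0066 0.0007 -0.0533 0 0 0 0.045; -0.01 0.001 -0.08 0 0 4 0.045; -0.011 0.0009 -0.0806 0 0 14 0.045; -0.012 0.0008 -0.081 0 0 24 0.045; -0.0133 0.0007 -0.0818 0 0 34 0.045; -0.0145 0.0007 -0.0824 0 0 44 0.045; -0.0156 0.0006 -0.083 0 0 54 0.045")

```text
time_s: 16.45
position: [0.423, -0.0405, 0.1219]
tcp_rot: [[-0.495, 0.869, -0.002], [0.869, 0.495, -0.0], [0.001, -0.002, -1.0]]
force: [-0.6, 0.0, -2.3]
opening: 0.691
```

```bash
python3 - <<'E'
from ik import *
commit("-0.0156 0.0006 -0.083 0 0 54 0.045"); state()
g=np.load("g2.npz"); cp,Rp=plate_slot(0,0,.040,flip=True); p,T=tool_for_plate(cp,Rp,g["R"],g["c"])
a=getcmd()[0]
planw([(a+(p-a)*.1,tool(40,0),8),(p,T,6)],.045)
E
```

```text
t 16.45 pos [ 0.423  -0.0405  0.1219] err mm [-1.5  0.5 -0.2] roterr [0.08 0.09 0.32] F [-0.6  0.  -2.3] M [-0.08  0.03 -0.03] open 0.691 q [-2.060e+01  2.570e+01  1.156e+02 -1.000e-01  3.880e+01 -5.020e+01]
-0.0001 0.0001 0.0008 0 0 10 0.045; -0.0002 0.0002 0.0015 0 0 20 0.045; -0.0002 0.0003 0.0023 0 0 30 0.045; -0.0003 0.0004 0.0031 0 0 40 0.045; -0.0004 0.0005 0.0038 0 0 50 0.045; -0.0005 0.0006 0.0046 0 0 60 0.045; -0.0006 0.0007 0.0054 0 0 70 0.045; -0.0007 0.0008 0.0061 0 0 80 0.045

0.001 0.0012 0.0092 0 0 7.7 0.045; 0.002 0.0024 0.0184 0 0 15.3 0.045; 0.003 0.0035 0.0276 0 0 23 0.045; 0.004 0.0047 0.0368 0 0 30.7 0.045; 0.005 0.0059 0.046 0 0 38.3 0.045; 0.0061 0.0071 0.0553 0 0 46 0.045; 0.0061 0.0071 0.0553 0 0 46 0.045; 0.0061 0.0071 0.0553 0 0 46 0.045
```

Request:
apply_moves(motion="-0.0001 0.0001 0.0008 0 0 10 0.045; -0.0002 0.0002 0.0015 0 0 20 0.045; -0.0002 0.0003 0.0023 0 0 30 0.045; -0.0003 0.0004 0.003 0 0 40 0.045; -0.0004 0.0005 0.0038 0 0 50 0.045; -0.0005 0.0006 0.0046 0 0 60 0.045; -0.0006 0.0007 0.0054 0 0 70 0.045; -0.0007 0.0008 0.006 0 0 80 0.045")

```text
time_s: 17.45
position: [0.424, -0.0408, 0.1158]
tcp_rot: [[0.77, 0.639, -0.002], [0.639, -0.77, -0.0], [-0.002, -0.001, -1.0]]
force: [-0.5, -0.3, -2.1]
opening: 0.687
```

Request:
apply_moves(motion="0.001 0.0012 0.0092 0 0 8 0.045; 0.002 0.0024 0.0184 0 0 17 0.045; 0.003 0.0035 0.0276 0 0 26 0.045; 0.004 0.0047 0.0368 0 0 35 0.045; 0.005 0.0059 0.046 0 0 42 0.045; 0.006 0.007 0.0555 0 0 46 0.045; 0.006 0.007 0.0555 0 0 46 0.045; 0.006 0.007 0.0555 0 0 46 0.045")

```text
time_s: 18.45
position: [0.434, -0.0426, 0.0604]
tcp_rot: [[0.995, -0.103, -0.001], [-0.103, -0.995, -0.001], [-0.001, 0.001, -1.0]]
force: [0.2, -0.3, -2.4]
opening: 0.686
```

```bash
python3 - <<'E'
from ik import *
commit("-0.0007 0.0008 0.006 0 0 80 0.045"); commit("0.006 0.007 0.0555 0 0 46 0.045"); state()
g=np.load("g2.npz"); c,Rp=plate_now(g["R"],g["c"]); print("plate bottom",c+.035*Rp[:,0],slotxy(0))
im,C=snap("scene","i_scene"); im,C=snap("side","i_side"); im,C=snap("wrist","i_wrist")
RR=rz(RE[2]).as_matrix()
it=[(box(c,Rp,[.035,.03,.006]),(0,0,255)),(box(np.r_[slotxy(0),.008],RR,[.007,.02,0]),(0,160,0)),(box(np.r_[RE[:2],.004],RR,[.062,.02,.004]),(255,0,0))]
overlay("i_scene",it,(280,220,110,90),7,"i_ov_scene")
p0,R0=getcmd(); cp,Rp=plate_slot(0,0,.008,flip=True); p,T=tool_for_plate(cp,Rp,g["R"],g["c"]); show(p,T)
E
```

```text
t 18.45 pos [ 0.434  -0.0426  0.0604] err mm [-0.7  0.1 -0.1] roterr [ 0.01 -0.03 -0.06] F [ 0.2 -0.3 -2.4] M [ 0.03  0.2  -0.03] open 0.686 q [-2.030e+01  3.380e+01  1.165e+02 -1.000e-01  2.970e+01  7.570e+01]
plate bottom [ 0.43388666 -0.04266979  0.03981339] [ 0.4346 -0.0427]
rel [ 0.  -0.1 31.9] mm  rot [ 0.09 -0.    0.  ] |rot| 0.1
```

View pics/i_ov_scene.png

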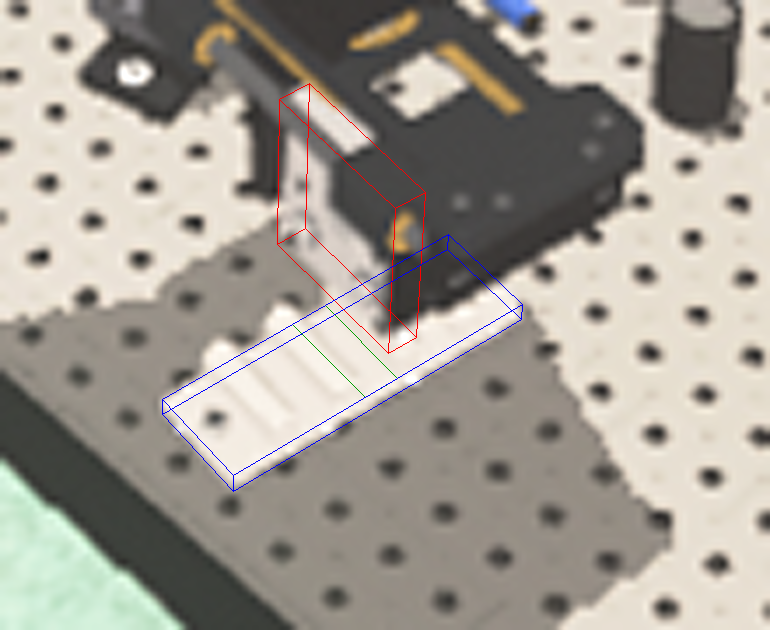

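View pics/i_wrist.png

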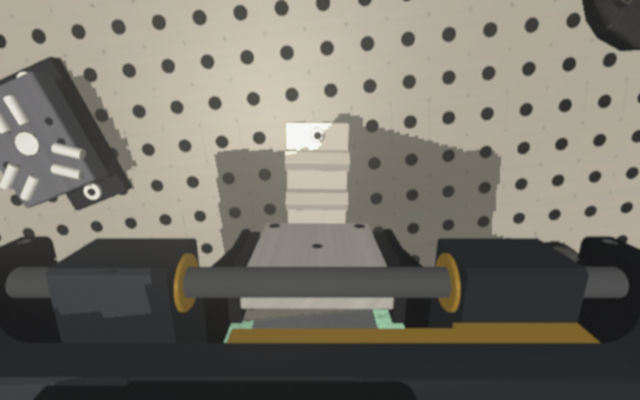

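Aligned over the middle slot with the balls facing the robot. I'll lower it.

Request:
apply_moves(motion="0.0005 0 0.007 0 0 0 0.045; 0.0005 0 0.014 0 0 0 0.045; 0.0005 0 0.02 0 0 0 0.045; 0.0005 0 0.024 0 0 0 0.045; 0.0005 0 0.027 0 0 0 0.045; 0.0005 0 0.029 0 0 0 0.045; 0.0005 0 0.0305 0 0 0 0.045; 0.0005 0 0.0315 0 0 0 0.045")

```text
time_s: 19.6
position: [0.4342, -0.0426, 0.0285]
tcp_rot: [[0.995, -0.104, -0.001], [-0.104, -0.995, -0.0], [-0.001, 0.0, -1.0]]
force: [-2.4, 0.6, -0.4]
opening: 0.685
```

```bash
python3 - <<'E'
from ik import *
commit("0.0005 0 0.0315 0 0 0 0.045"); state()
g=np.load("g2.npz"); c,Rp=plate_now(g["R"],g["c"]); print("plate bottom",c+.035*Rp[:,0],slotxy(0))
E
```

```text
t 19.6 pos [ 0.4342 -0.0426  0.0285] err mm [-0.9  0.2 -0.5] roterr [ 0.02 -0.08 -0.  ] F [-2.4  0.6 -0.4] M [-0.    0.69 -0.12] open 0.685 q [-2.030e+01  3.800e+01  1.173e+02 -1.000e-01  2.480e+01  7.580e+01]
plate bottom [ 0.43407444 -0.04262602  0.00788027] [ 0.4346 -0.0427]
```

Request:
apply_moves(motion="-0.0005 0 0.0003 0 0 0 0.045; -0.0008 0 0.0005 0 0 0 0.045; -0.0008 0 0.0005 0 0 0 0.087; -0.0008 0 0.0005 0 0 0 0.087; -0.0008 0 0.0005 0 0 0 0.087; -0.0008 0 0.0005 0 0 0 0.087; -0.0008 0 0.0005 0 0 0 0.087; -0.0008 0 0.0005 0 0 0 0.087")

```text
time_s: 20.6
position: [0.4341, -0.0428, 0.0281]
tcp_rot: [[0.995, -0.104, 0.0], [-0.104, -0.995, -0.001], [0.0, 0.001, -1.0]]
force: [1.2, -0.8, 0.8]
opening: 0.998
```

```bash
python3 - <<'E'
from ik import *
commit("-0.0008 0 0.0005 0 0 0 0.087"); state()
# third grasp: phi=-45 (inward), camera-out
cp,Rp=plate_slot(0,0,.008,flip=True)
T=tool(-6,-45); gp=cp+np.array([0,0,.004])   # grasp point
p=gp+bot.pinch_z*T[:,2]; print(p,T[:,2])
p0,R0=getcmd(); chk(p0,R0,p,T,4); planw([(p,T,6)],.087)
im,C=snap("scene","j_scene")
overlay("j_scene",[(box(cp,Rp,[.035,.03,.006]),(0,0,255))],(280,220,110,90),7,"j_ov_scene")
E
```

```text
t 20.6 pos [ 0.4341 -0.0428  0.0281] err mm [-0.2 -0.  -0.4] roterr [-0.  0. -0.] F [ 1.2 -0.8  0.8] M [-0.02  0.13  0.01] open 0.998 q [-2.030e+01  3.810e+01  1.173e+02 -1.000e-01  2.460e+01  7.570e+01]
[ 0.42144954 -0.04131783  0.0337771 ] [-0.70323318  0.07391279 -0.70710678]
[(True, [-20.3, 38.1, 117.2, -0.1, 24.7, 75.8])]
[(True, [-18.7, 40.1, 109.3, -3.7, 41.7, 80.4])]
[(True, [-17.4, 43.6, 101.7, -5.2, 56.9, 82.3])]
[(True, [-16.5, 48.1, 94.5, -6.1, 70.8, 83.3])]
[(True, [-15.8, 53.2, 87.8, -6.9, 83.6, 83.8])]
-0.0022 0 -0.0009 0 -7.5 0 0.087; -0.0043 0 -0.0017 0 -15 0 0.087; -0.0065 0 -0.0026 0 -22.5 0 0.087; -0.0086 0 -0.0035 0 -30 0 0.087; -0.0108 -0.0001 -0.0044 0 -37.5 0 0.087; -0.0129 -0.0001 -0.0052 0 -45 0 0.087; -0.0129 -0.0001 -0.0052 0 -45 0 0.087; -0.0129 -0.0001 -0.0052 0 -45 0 0.087
```

View pics/j_ov_scene.png

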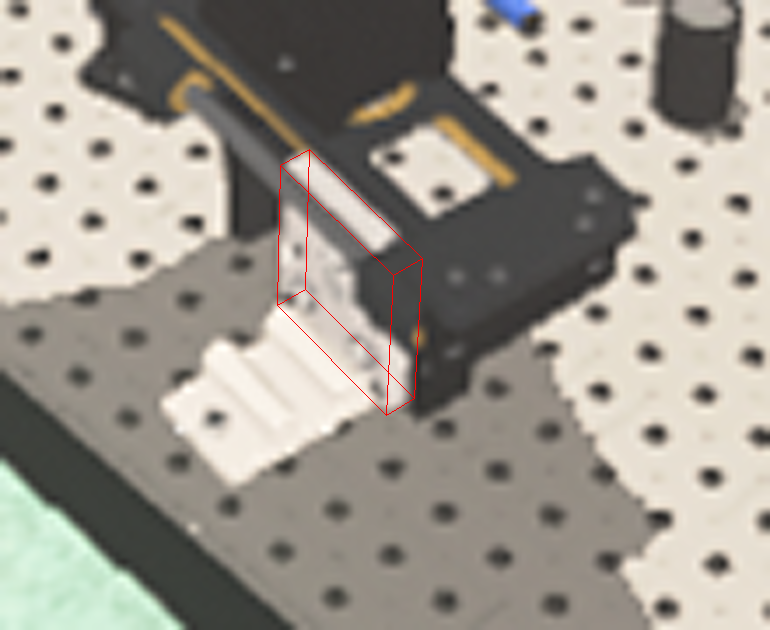

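The plate stands upright in the middle slot, ball side toward the robot. I'll pitch the open fingers to 45° for the final grasp.

Request:
apply_moves(motion="-0.0022 0 -0.0009 0 -7.5 0 0.087; -0.0043 0 -0.0017 0 -15 0 0.087; -0.0065 0 -0.0026 0 -22.5 0 0.087; -0.0086 0 -0.0035 0 -30 0 0.087; -0.0108 0 -0.0044 0 -37.5 0 0.087; -0.013 0 -0.0052 0 -45 0 0.087; -0.013 0 -0.0052 0 -45 0 0.087; -0.013 0 -0.0052 0 -45 0 0.087")

```text
time_s: 21.65
position: [0.4204, -0.0412, 0.0334]
tcp_rot: [[0.704, -0.104, -0.703], [-0.074, -0.995, 0.073], [-0.707, 0.001, -0.707]]
force: [-0.9, -0.1, -0.1]
opening: 1.0
```

```bash
python3 - <<'E'
from ik import *
commit("-0.013 0 -0.0052 0 -45 0 0.087"); s=state()
im,C=snap("wrist","k_wrist"); im,C=snap("scene","k_scene")
cp,Rp=plate_slot(0,0,.008,flip=True)
overlay("k_scene",[(box(cp,Rp,[.035,.03,.006]),(0,0,255))],(280,220,110,90),7,"k_ov_scene")
P,E=box(cp,Rp,[.035,.03,.006]); overlay("k_wrist",[((P,E),(0,0,255))],(180,150,280,200),2.8,"k_ov_wrist")
E
```

```text
t 21.65 pos [ 0.4204 -0.0412  0.0334] err mm [-0.9  0.2 -0.4] roterr [ 0.01  0.02 -0.01] F [-0.9 -0.1 -0.1] M [-0.1  -0.34  0.08] open 1.0 q [-15.7  53.3  87.8  -6.9  83.5  83.9]
```

View pics/k_ov_scene.png

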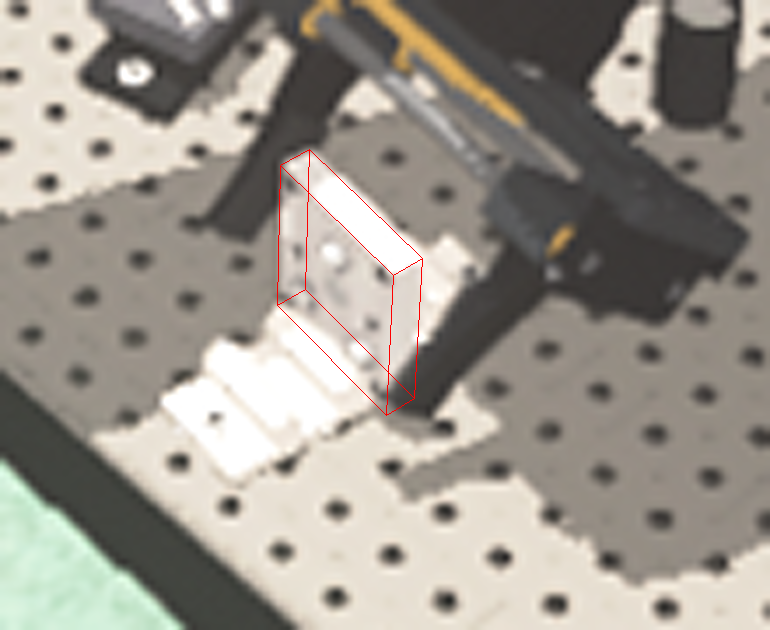

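View pics/k_ov_wrist.png

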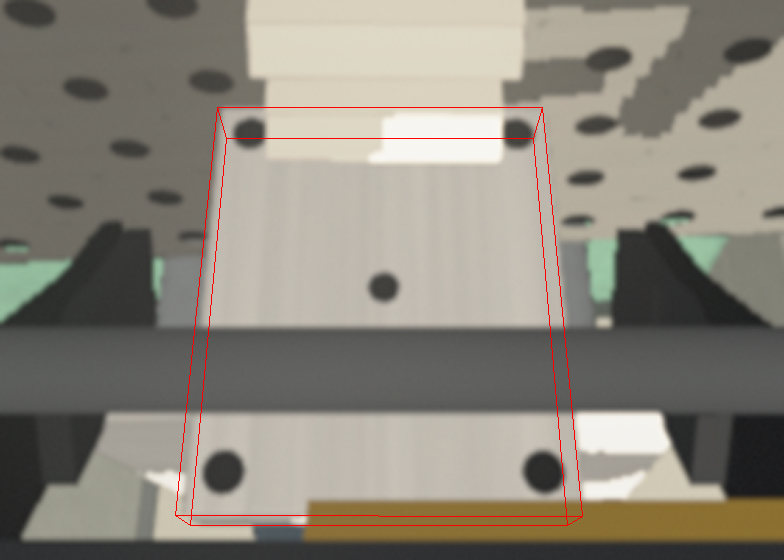

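```bash
python3 - <<'E'
from ik import *
s=bot.read_state(); p=np.array(s["position"]);T=np.array(s["tcp_rot"]); cp,Rp=plate_slot(0,0,.008,flip=True)
c=T.T@(cp-p); print((c*1e3).round(2),(T.T@Rp).round(3).tolist(), getcmd()[1].T@np.array([0,0,.010]))
c[1]=0; np.savez("g3.npz",R=getcmd()[1].T@Rp,c=c)
E
```

```text
[  3.69  -0.02 -16.39] [[0.707, 0.0, -0.708], [-0.001, 1.0, -0.0], [0.708, 0.001, 0.707]] [-7.07088512e-03  7.56587101e-06 -7.07124645e-03]
```

Request:
apply_moves(motion="0 0 0 0 0 0 0.045; 0 0 0 0 0 0 0.045; 0 0 0 0 0 0 0.045; 0 0 0 0 0 0 0.045; 0 0 0 0 0 0 0.045; 0 0 0 0 0 0 0.045; 0 0 0 0 0 0 0.045; -0.003 0 -0.003 0 0 0 0.045")

```text
time_s: 22.75
position: [0.4213, -0.0414, 0.0369]
tcp_rot: [[0.704, -0.104, -0.703], [-0.074, -0.995, 0.073], [-0.707, 0.001, -0.708]]
force: [-0.2, -0.1, -2.5]
opening: 0.687
```

```bash
python3 - <<'E'
from ik import *
commit("-0.003 0 -0.003 0 0 0 0.045"); state()
g=np.load("g3.npz")
Rp=(rz(BA[2])*R.from_euler('y',180,degrees=True)).as_matrix(); cp=np.r_[BA[:2],.0478]
p,T=tool_for_plate(cp+[0,0,.02],Rp,g["R"],g["c"]); print("hover tcp",p,"home tcp",tool_for_plate(cp,Rp,g["R"],g["c"])[0],T.round(3))
p0,R0=getcmd()
z=lambda a:R.from_euler('z',a,degrees=True).as_matrix()
W=[(p0+[.01,.02,.08],R0@z(-15),3),(np.array([.46,.05,.15]),rz(10).as_matrix()@R0@z(-95),8),(p+[0,0,.03],T,9),(p,T,2)]
a,b=p0,R0
for q,Q,n in W: print(n,R.from_matrix(b.T@Q).magnitude()*57.3); chk(a,b,q,Q,3); a,b=np.array(q),Q
planw(W,.045)
E
```

```text
t 22.75 pos [ 0.4213 -0.0414  0.0369] err mm [-0.1 -0.  -1.1] roterr [ 0.    0.05 -0.01] F [-0.2 -0.1 -2.5] M [-0.15 -0.55  0.02] open 0.687 q [-15.7  53.   87.7  -6.9  83.9  83.8]
hover tcp [0.49451917 0.1097145  0.05360205] home tcp [0.49451917 0.1097145  0.03360205] [[-0.684 -0.255 -0.684]
 [-0.18   0.967 -0.18 ]
 [ 0.707  0.    -0.707]]
3 15.001104920891256
[(True, [-15.7, 52.9, 87.9, -6.9, 83.9, 83.8])]
[(True, [-15.1, 50.5, 87.5, -6.5, 86.6, 79.0])]
[(True, [-14.4, 48.3, 86.9, -6.0, 89.5, 74.1])]
[(True, [-13.8, 46.1, 86.2, -5.5, 92.4, 69.3])]
8 87.31561980771143
[(True, [-13.8, 46.1, 86.2, -5.5, 92.4, 69.3])]
[(True, [-10.4, 46.3, 84.0, -5.5, 95.6, 42.5])]
[(True, [-7.0, 46.0, 82.1, -5.7, 97.7, 15.6])]
[(True, [-3.9, 45.3, 80.7, -5.7, 98.8, -11.5])]
9 92.8926668086875
[(True, [-3.9, 45.3, 80.7, -5.7, 98.8, -11.5])]
[(True, [-1.0, 48.5, 78.0, -6.2, 99.4, -40.3])]
[(True, [1.8, 51.1, 75.9, -7.0, 98.9, -69.3])]
[(True, [4.3, 53.1, 74.2, -7.4, 97.2, -98.4])]
2 0.0
[(True, [4.3, 53.1, 74.2, -7.4, 97.2, -98.4])]
[(True, [4.3, 53.9, 74.3, -7.4, 96.3, -98.2])]
[(True, [4.3, 54.7, 74.3
[... 410 characters left out ...]


0.0079 -0.0041 -0.0054 -0.6 -0.8 -10.9 0.045; 0.0158 -0.0082 -0.0108 -1.1 -1.6 -21.7 0.045; 0.0237 -0.0123 -0.0162 -1.7 -2.4 -32.6 0.045; 0.0331 -0.0079 -0.0139 -1 -3.4 -42.9 0.045; 0.0425 -0.0034 -0.0116 -0.3 -4.4 -53.1 0.045; 0.0518 0.001 -0.0093 0.5 -5.4 -63.4 0.045; 0.0612 0.0055 -0.007 1.3 -6.4 -73.6 0.045; 0.0706 0.0099 -0.0047 2.1 -7.4 -83.8 0.045

-0.0033 0.01 0.0015 0.7 -0.6 -10.3 0.045; -0.0066 0.02 0.003 1.4 -1.3 -20.6 0.045; -0.0099 0.03 0.0045 2.1 -1.9 -30.8 0.045; -0.0132 0.04 0.006 2.8 -2.5 -41.1 0.045; -0.0218 0.0467 0.0163 2.8 -2.5 -41.1 0.045; -0.0304 0.0533 0.0267 2.8 -2.5 -41.1 0.045; -0.0304 0.0533 0.0267 2.8 -2.5 -41.1 0.045; -0.0304 0.0533 0.0267 2.8 -2.5 -41.1 0.045
```

Request:
apply_moves(motion="-0.017 -0.007 -0.0207 0 0 -5 0.045; -0.034 -0.014 -0.0414 0 0 -10 0.045; -0.051 -0.021 -0.062 0 0 -17 0.045; -0.052 -0.03 -0.0668 -0.7 -0.7 -27 0.045; -0.053 -0.0394 -0.0715 -1.3 -1.5 -37.5 0.045; -0.054 -0.0486 -0.0762 -2 -2.2 -48 0.045; -0.055 -0.0578 -0.081 -2.7 -2.9 -58.5 0.045; -0.056 -0.067 -0.0856 -3.4 -3.7 -69 0.045")

```text
time_s: 23.75
position: [0.4491, 0.0234, 0.1372]
tcp_rot: [[0.287, 0.63, -0.722], [0.907, -0.42, -0.006], [-0.307, -0.653, -0.692]]
force: [-0.3, -0.4, -2.6]
opening: 0.686
```

```bash
python3 - <<'E'
from ik import *
commit("-0.056 -0.067 -0.0856 -3.4 -3.7 -69 0.045"); state()
g=np.load("g3.npz")
Rp=(rz(BA[2])*R.from_euler('y',180,degrees=True)).as_matrix(); cp=np.r_[BA[:2],.0478]
p,T=tool_for_plate(cp+[0,0,.02],Rp,g["R"],g["c"])
planw([(p+[-.02,-.03,.06],T@R.from_euler('z',40,degrees=True).as_matrix(),8),(p+[0,0,.02],T,4),(p,T,2)],.045)
E
```

```text
t 23.75 pos [0.4491 0.0234 0.1372] err mm [-0.1  0.2 -0.9] roterr [-0.05 -0.01 -0.35] F [-0.3 -0.4 -2.6] M [-0.11 -0.71  0.02] open 0.686 q [-7.4 46.2 82.1 -5.7 97.5 19. ]
0.0083 0.001 -0.0002 0.1 -1.4 -10.7 0.045; 0.0165 0.0019 -0.0004 0.3 -2.8 -21.3 0.045; 0.0248 0.0029 -0.0006 0.4 -4.2 -32 0.045; 0.0331 0.0039 -0.0008 0.5 -5.6 -42.6 0.045; 0.0413 0.0048 -0.0011 0.7 -7 -53.3 0.045; 0.0496 0.0058 -0.0013 0.8 -8.4 -64 0.045; 0.0579 0.0068 -0.0015 0.9 -9.9 -74.6 0.045; 0.0661 0.0078 -0.0017 1.1 -11.3 -85.3 0.045

-0.0052 0.0122 0.0023 0 0 -10 0.045; -0.0105 0.0244 0.0046 0 0 -20 0.045; -0.0157 0.0366 0.0069 0 0 -30 0.045; -0.0209 0.0488 0.0092 0 0 -40 0.045; -0.0263 0.0533 0.0163 0 0 -40 0.045; -0.0317 0.0579 0.0233 0 0 -40 0.045; -0.0317 0.0579 0.0233 0 0 -40 0.045; -0.0317 0.0579 0.0233 0 0 -40 0.045
```

Request:
apply_moves(motion="0.0083 0.001 -0.0002 0.1 -1.4 -10.4 0.045; 0.0165 0.0019 -0.0004 0.3 -2.8 -20.8 0.045; 0.0248 0.0029 -0.0006 0.4 -4.2 -31.2 0.045; 0.033 0.0039 -0.0008 0.5 -5.6 -41.7 0.045; 0.0413 0.0048 -0.001 0.7 -7 -52.2 0.045; 0.0496 0.0058 -0.0013 0.8 -8.4 -62.7 0.045; 0.058 0.0068 -0.0015 0.9 -9.9 -73.2 0.045; 0.066 0.0078 -0.0017 1.1 -11.3 -83.7 0.045")

```text
time_s: 24.75
position: [0.4743, 0.0799, 0.1124]
tcp_rot: [[-0.682, 0.257, -0.685], [0.502, 0.846, -0.182], [0.532, -0.468, -0.706]]
force: [0.2, -0.1, -3.1]
opening: 0.682
```

```bash
python3 - <<'E'
from ik import *
commit("0.066 0.0078 -0.0017 1.1 -11.3 -83.7 0.045"); state()
g=np.load("g3.npz")
Rp=(rz(BA[2])*R.from_euler('y',180,degrees=True)).as_matrix(); cp=np.r_[BA[:2],.0478]
p,T=tool_for_plate(cp+[0,0,.02],Rp,g["R"],g["c"])
planw([(p+[0,0,.025],T,5),(p+[0,0,.002],T,2),(p,T,1)],.045)
E
```

```text
t 24.75 pos [0.4743 0.0799 0.1124] err mm [-0.2  0.3 -1.2] roterr [-0.   -0.07 -0.37] F [ 0.2 -0.1 -3.1] M [ 0.2  -0.66  0.02] open 0.682 q [  2.1  49.4  78.1  -9.1  96.8 -58.9]
-0.0034 0.0094 0.0011 0 0 -8.3 0.045; -0.0067 0.0189 0.0022 -0.1 -0.1 -16.6 0.045; -0.0101 0.0283 0.0033 -0.1 -0.1 -24.9 0.045; -0.0135 0.0377 0.0044 -0.1 -0.1 -33.3 0.045; -0.0169 0.0471 0.0055 -0.1 -0.1 -41.6 0.045; -0.023 0.0525 0.0136 -0.1 -0.1 -41.6 0.045; -0.0291 0.058 0.0217 -0.1 -0.1 -41.6 0.045; -0.0301 0.0589 0.0231 -0.1 -0.1 -41.6 0.045
```

Request:
apply_moves(motion="-0.0034 0.0094 0.0011 0 0 -8.3 0.045; -0.0067 0.0189 0.0022 -0.1 -0.1 -16.6 0.045; -0.01 0.0283 0.0033 -0.1 -0.1 -24.9 0.045; -0.0135 0.0377 0.0044 -0.1 -0.1 -33.3 0.045; -0.0169 0.047 0.0055 -0.1 -0.1 -41.6 0.045; -0.023 0.0525 0.0136 -0.1 -0.1 -41.6 0.045; -0.029 0.058 0.0217 -0.1 -0.1 -41.6 0.045; -0.03 0.0589 0.023 -0.1 -0.1 -41.6 0.045")

```text
time_s: 25.75
position: [0.4934, 0.1095, 0.0522]
tcp_rot: [[-0.682, -0.254, -0.686], [-0.179, 0.967, -0.18], [0.709, -0.0, -0.705]]
force: [-0.4, 0.2, -2.6]
opening: 0.686
```

```bash
python3 - <<'E'
from ik import *
commit("-0.03 0.0589 0.023 -0.1 -0.1 -41.6 0.045"); state()
g=np.load("g3.npz"); c,Rp=plate_now(g["R"],g["c"]); print("plate now",c.round(4),R.from_matrix((rz(BA[2])*R.from_euler('y',180,degrees=True)).as_matrix().T@Rp).as_rotvec(degrees=True).round(2))
im,C=snap("scene","l_scene"); im,C=snap("side","l_side"); im,C=snap("wrist","l_wrist")
RB=rz(BA[2]).as_matrix()
it=[(box(c,Rp,[.035,.03,.006]),(0,0,255)),(box(np.r_[BA[:2],.036],RB,[.032,.024,0]),(255,0,0))]
overlay("l_scene",it,(265,180,100,80),7.5,"l_ov_scene"); overlay("l_side",it,(270,165,80,70),8,"l_ov_side"); overlay("l_wrist",it,(160,120,320,230),2.4,"l_ov_wrist")
E
```

```text
t 25.75 pos [0.4934 0.1095 0.0522] err mm [-1.1 -0.3 -1.5] roterr [-0.03  0.14  0.06] F [-0.4  0.2 -2.6] M [ 0.18 -0.68  0.01] open 0.686 q [  4.3  55.7  74.1  -7.4  94.9 -98. ]
plate now [0.5021 0.1118 0.0664] [0.02 0.18 0.03]
```

View pics/l_ov_scene.png

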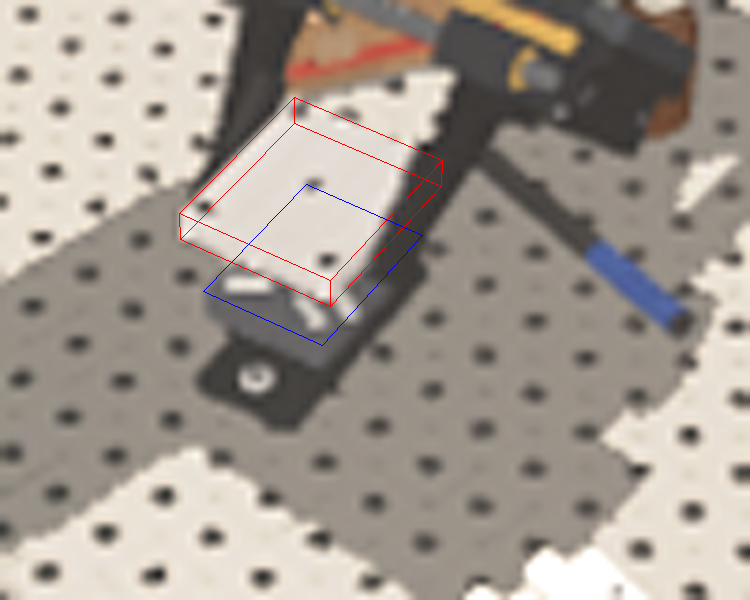

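View pics/l_ov_side.png

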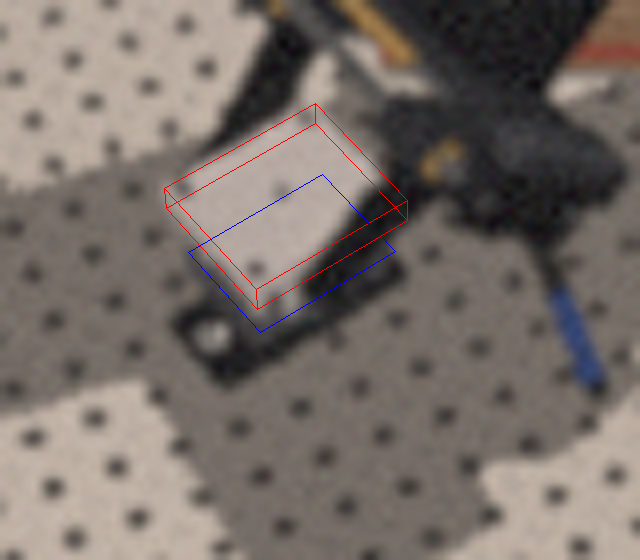

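View pics/l_ov_wrist.png

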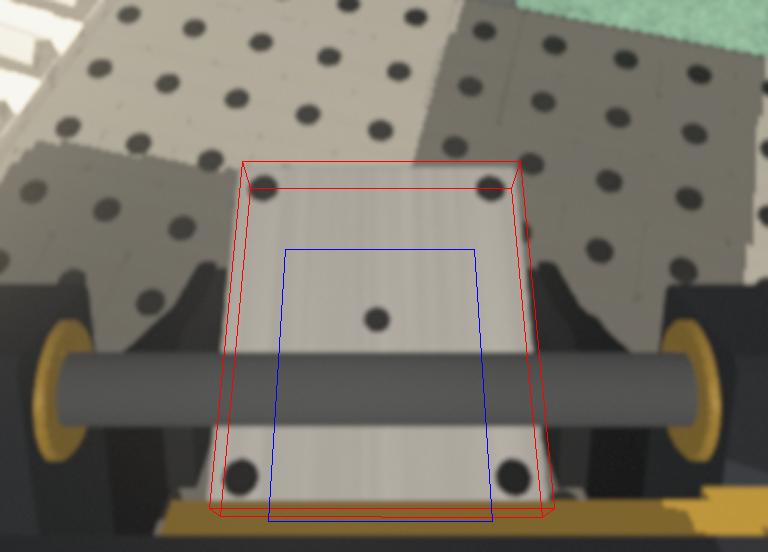

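The plate's predicted outline matches all three views to about 1 px and lies square over the base. Two pin pairs are visible in the scene crop near (245,285) and (320,305). I'll shift +1 mm in x and lower.

```bash
python3 - <<'E'
from ik import *
p0,R0=getcmd()
for dz in (0,.006,.012,.015,.017,.0175,.0185,.020): print(dz,(R0.T@[.001,.0002,-dz]).round(4))
E
```

```text
0 [-0.0007 -0.0001 -0.0007]
0.006 [-0.005  -0.0001  0.0035]
0.012 [-0.0092 -0.0001  0.0078]
0.015 [-0.0113 -0.0001  0.0099]
0.017 [-0.0127 -0.0001  0.0113]
0.0175 [-0.0131 -0.0001  0.0116]
0.0185 [-0.0138 -0.0001  0.0124]
0.02 [-0.0149 -0.0001  0.0134]
```

Request:
apply_moves(motion="-0.003 -0.0001 0.0015 0 0 0 0.045; -0.005 -0.0001 0.0035 0 0 0 0.045; -0.0072 -0.0001 0.0057 0 0 0 0.045; -0.0085 -0.0001 0.007 0 0 0 0.045; -0.0095 -0.0001 0.008 0 0 0 0.045; -0.0103 -0.0001 0.0089 0 0 0 0.045; -0.011 -0.0001 0.0096 0 0 0 0.045; -0.0113 -0.0001 0.0099 0 0 0 0.045")

```text
time_s: 26.9
position: [0.4952, 0.1099, 0.0383]
tcp_rot: [[-0.683, -0.255, -0.684], [-0.18, 0.967, -0.18], [0.708, 0.0, -0.707]]
force: [-0.3, 1.1, -2.6]
opening: 0.685
```

```bash
python3 - <<'E'
from ik import *
commit("-0.0113 -0.0001 0.0099 0 0 0 0.045"); state()
g=np.load("g3.npz"); c,Rp=plate_now(g["R"],g["c"]); print("plate now",c.round(4))
print((getcmd()[1].T@[0,0,-.001]).round(5))
E
```

```text
t 26.9 pos [0.4952 0.1099 0.0383] err mm [-0.2 -0.  -0.5] roterr [-0.  0.  0.] F [-0.3  1.1 -2.6] M [ 0.19 -0.7  -0.01] open 0.685 q [  4.4  56.8  73.9  -7.4  93.9 -97.9]
plate now [0.5039 0.1122 0.0525]
[-0.00071 -0.       0.00071]
```

Request:
apply_moves(motion="0 0.0001 0.0008 0 0 0 0.045; -0.0003 0.0002 0.0011 0 0 0 0.045; -0.0006 0.0002 0.0014 0 0 0 0.045; -0.0009 0.0002 0.0017 0 0 0 0.045; -0.0012 0.0002 0.002 0 0 0 0.045; -0.0015 0.0002 0.0023 0 0 0 0.045; -0.0017 0.0002 0.0025 0 0 0 0.045; -0.0017 0.0002 0.0025 0 0 0 0.045")

```text
time_s: 27.9
position: [0.4946, 0.11, 0.0353]
tcp_rot: [[-0.683, -0.255, -0.684], [-0.18, 0.967, -0.18], [0.708, 0.0, -0.707]]
force: [-0.1, 0.2, -2.0]
opening: 0.687
```

```bash
python3 - <<'E'
from ik import *
commit("-0.0017 0.0002 0.0025 0 0 0 0.045"); state()
g=np.load("g3.npz"); c,Rp=plate_now(g["R"],g["c"]); print("plate now",c.round(4))
E
```

```text
t 27.9 pos [0.4946 0.11   0.0353] err mm [-0.2 -0.  -0.5] roterr [-0.  0.  0.] F [-0.1  0.2 -2. ] M [ 0.16 -0.67  0.04] open 0.687 q [  4.4  57.   73.9  -7.4  93.6 -97.9]
plate now [0.5033 0.1123 0.0495]
```

No contact at 49.5 mm. A ball on a pin would have touched at about 51 mm, so the balls are between the pins. I'll lower the rest slowly.

Request:
apply_moves(motion="-0.0002 0 0.0002 0 0 0 0.045; -0.0004 0 0.0004 0 0 0 0.045; -0.0006 0 0.0006 0 0 0 0.045; -0.0008 0 0.0008 0 0 0 0.045; -0.001 0 0.001 0 0 0 0.045; -0.0012 0 0.0012 0 0 0 0.045; -0.0014 0 0.0014 0 0 0 0.045; -0.0014 0 0.0014 0 0 0 0.045")

```text
time_s: 28.9
position: [0.4942, 0.1101, 0.0337]
tcp_rot: [[-0.682, -0.255, -0.685], [-0.18, 0.967, -0.18], [0.709, 0.0, -0.706]]
force: [-1.8, 0.2, 0.5]
opening: 0.682
```

```bash
python3 - <<'E'
from ik import *
commit("-0.0014 0 0.0014 0 0 0 0.045"); state()
g=np.load("g3.npz"); c,Rp=plate_now(g["R"],g["c"]); print("plate now",c.round(4))
E
```

```text
t 28.9 pos [0.4942 0.1101 0.0337] err mm [-0.7  0.1 -0.1] roterr [-0.01  0.07 -0.01] F [-1.8  0.2  0.5] M [ 0.16 -0.22 -0.05] open 0.682 q [  4.4  57.2  74.   -7.3  93.5 -97.9]
plate now [0.5029 0.1124 0.0479]
```

Request:
apply_moves(motion="0.0003 0 0.0003 0 0 0 0.045; 0.0005 0.0001 0.0005 0 0 0 0.045; 0.0004 0.0001 0.0006 0 0 0 0.045; 0.0003 0.0001 0.0007 0 0 0 0.045; 0.0002 0.0001 0.0008 0 0 0 0.045; 0.0001 0.0001 0.0009 0 0 0 0.045; 0.0001 0.0001 0.0009 0 0 0 0.045; 0.0001 0.0001 0.0009 0 0 0 0.045")

```text
time_s: 29.9
position: [0.494, 0.11, 0.0334]
tcp_rot: [[-0.683, -0.255, -0.684], [-0.18, 0.967, -0.181], [0.708, 0.0, -0.706]]
force: [0.0, 2.3, 5.1]
opening: 0.69
```

```bash
python3 - <<'E'
from ik import *
commit("0.0001 0.0001 0.0009 0 0 0 0.045"); state()
g=np.load("g3.npz"); c,Rp=plate_now(g["R"],g["c"]); print("plate now",c.round(4))
E
```

```text
t 29.9 pos [0.494  0.11   0.0334] err mm [-0.2  0.1  0.1] roterr [-0.    0.02 -0.  ] F [0.  2.3 5.1] M [ 0.16  0.22 -0.11] open 0.69 q [  4.4  57.2  74.   -7.4  93.4 -97.8]
plate now [0.5027 0.1123 0.0476]
```

Seated at 47.6 mm (home is 47.8 mm) with about 5 N upward. I'll release.

Request:
apply_moves(motion="0 0 0 0 0 0 0.065; 0 0 0 0 0 0 0.075; 0 0 0 0 0 0 0.087; 0 0 0 0 0 0 0.087; 0 0 0 0 0 0 0.087; 0 0 0 0 0 0 0.087; 0 0 0 0 0 0 0.087; 0 0 0 0 0 0 0.087")

```text
time_s: 30.9
position: [0.494, 0.1099, 0.0328]
tcp_rot: [[-0.683, -0.255, -0.684], [-0.18, 0.967, -0.181], [0.708, 0.0, -0.707]]
force: [0.2, -0.6, -0.8]
opening: 0.998
```

```bash
python3 - <<'E'
from ik import *
state()
im,C=snap("wrist","m_wrist"); im,C=snap("scene","m_scene")
RB=rz(BA[2]).as_matrix(); Rp=(rz(BA[2])*R.from_euler('y',180,degrees=True)).as_matrix()
it=[(box(np.r_[BA[:2],.0478],Rp,[.035,.03,.006]),(0,0,255))]
overlay("m_scene",it,(265,180,100,80),7.5,"m_ov_scene"); overlay("m_wrist",it,(160,120,320,230),2.4,"m_ov_wrist")
E
```

```text
t 30.9 pos [0.494  0.1099 0.0328] err mm [-0.2 -0.  -0.5] roterr [ 0. -0. -0.] F [ 0.2 -0.6 -0.8] M [ 0.1  -0.38  0.02] open 0.998 q [  4.4  57.2  74.1  -7.4  93.3 -97.8]
```

View pics/m_ov_scene.png

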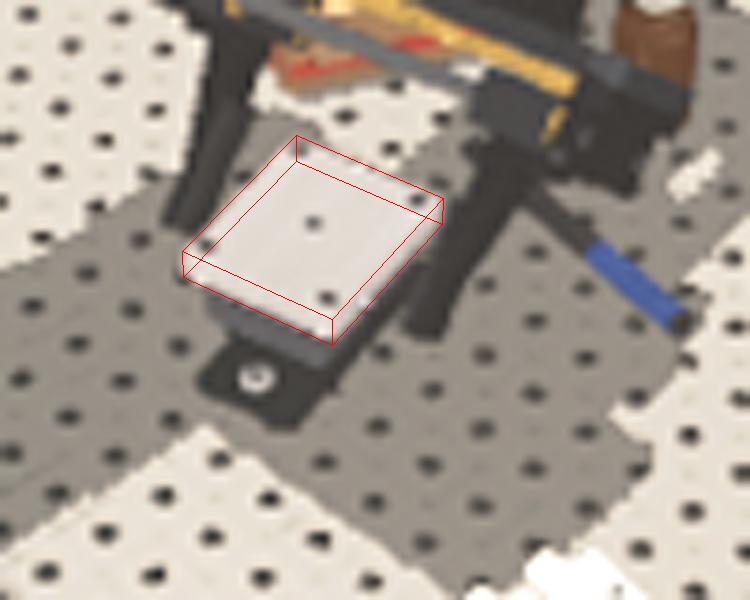

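View pics/m_ov_wrist.png

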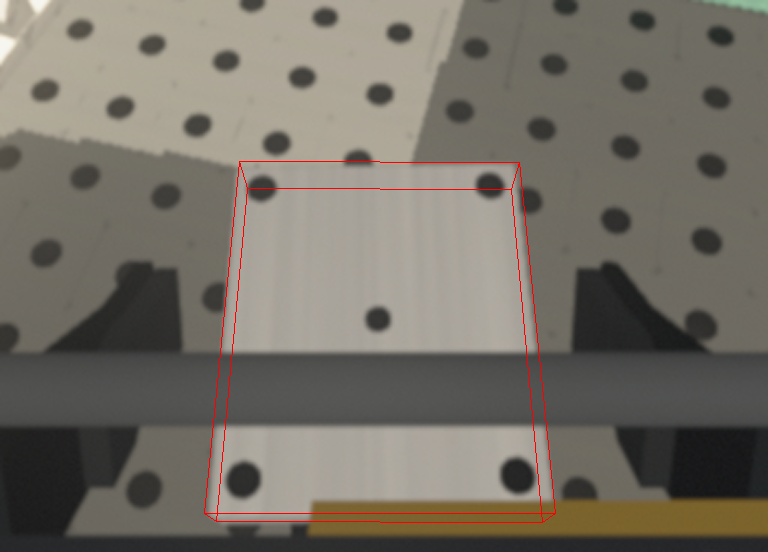

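Released, and the plate matches its home outline in both views. I'll retreat along the tool axis.

Request:
apply_moves(motion="0 0 -0.005 0 0 0 0.087; 0 0 -0.012 0 0 0 0.087; 0 0 -0.022 0 0 0 0.087; 0 0 -0.034 0 0 0 0.087; 0.005 0 -0.048 0 0 0 0.087; 0.01 0 -0.062 0 0 0 0.087; 0.02 0 -0.076 0 0 0 0.087; 0.03 0 -0.09 0 0 0 0.087")

```text
time_s: 32.0
position: [0.5352, 0.1208, 0.119]
tcp_rot: [[-0.683, -0.255, -0.684], [-0.18, 0.967, -0.181], [0.708, 0.0, -0.707]]
force: [-0.4, 0.1, 0.5]
opening: 1.0
```

```bash
python3 - <<'E'
from fit import *
from ik import *
commit("0.03 0 -0.09 0 0 0 0.087"); state()
im,C=snap("wrist","n_wrist"); im,C=snap("scene","n_scene"); im,C=snap("side","n_side")
RB=rz(BA[2]).as_matrix(); Rp=(rz(BA[2])*R.from_euler('y',180,degrees=True)).as_matrix()
it=[(box(np.r_[BA[:2],.0478],Rp,[.035,.03,.006]),(0,0,255))]
overlay("n_scene",it,(265,180,100,80),7.5,"n_ov_scene"); overlay("n_side",it,(270,165,80,70),8,"n_ov_side"); overlay("n_wrist",it,(200,150,240,190),3.3,"n_ov_wrist")
E
```

```text
t 32.0 pos [0.5352 0.1208 0.119 ] err mm [-0.1  0.   1. ] roterr [ 0.   -0.01  0.  ] F [-0.4  0.1  0.5] M [ 0.22 -0.32 -0.03] open 1.0 q [  5.   53.2  66.1  -7.2 105.2 -98.9]
```

View pics/n_ov_wrist.png

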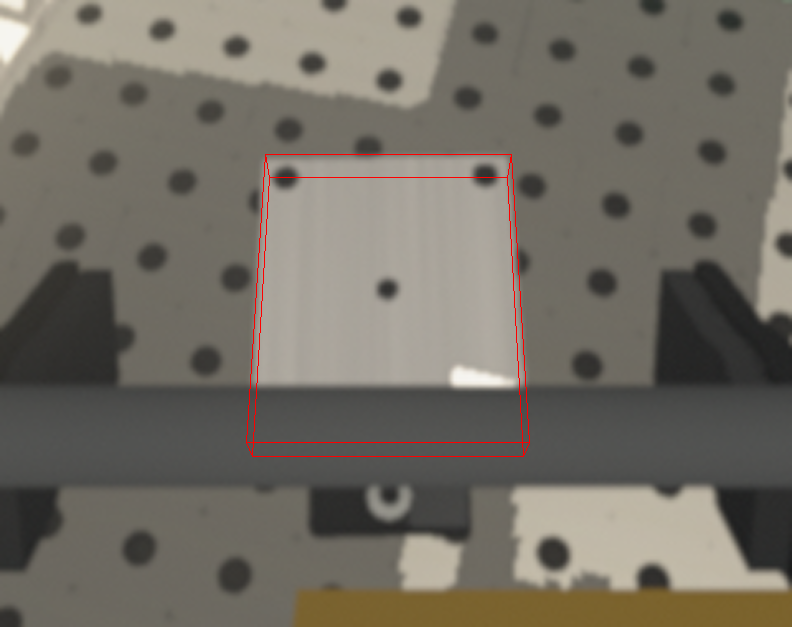

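View pics/n_ov_side.png

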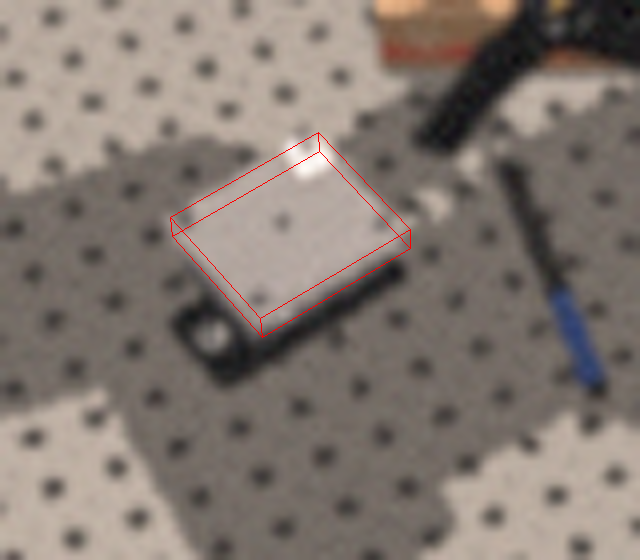

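View pics/n_ov_scene.png

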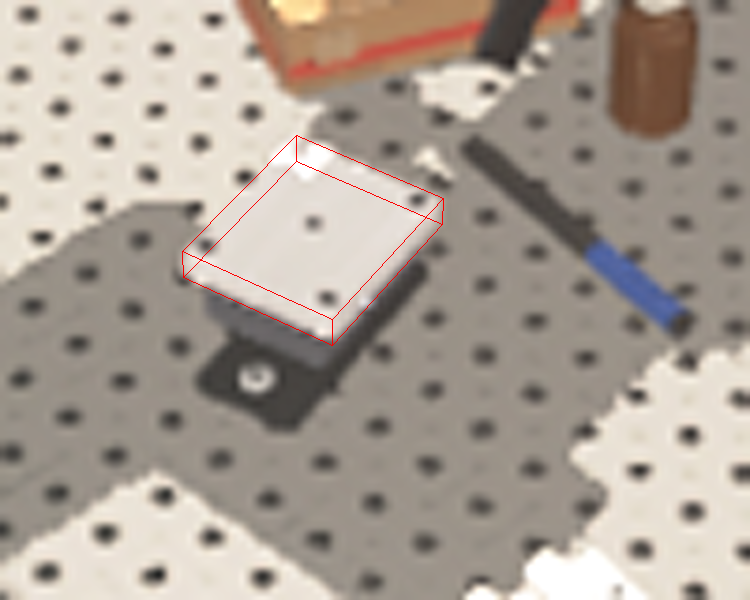

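```bash
python3 - <<'E'
from rig import bot
import numpy as np
s=bot.read_state(); print(round(s["time_s"],2),np.round(s["force"],1))
print(bot.hand_in())
E
```

```text
32.15 [-0.   0.5  0.1]
the job is handed in; nothing more can be done
None
```

The carrier plate is on the dark base, ball side down and released. I handed the job in at 32.2 s.

**What I did:** I gripped the plate flat by its long edges and stood it in the near slot of the rest. I then took it vertically from above, turned it half round and stood it in the middle slot. The last grip was tilted 45°. I turned the plate over with it, lowered it onto the pins until it touched, opened the fingers and backed off.

**Last checks:**
- **Lowering:** there was no contact at 49.5 mm plate-centre height. A ball on a pin would have touched at about 51 mm. First contact came at 47.9 mm, and the plate sat at 47.6 mm under a light press (about 5 N upward at the wrist). Home is 47.8 mm.
- **Position:** after release, the plate matches its predicted home outline to about 1 px in the scene, side and wrist pictures.
- **Clearance:** at hand-in the fingers were about 95 mm clear and the wrist force was about zero. The pen, bottle and box in the last pictures had not visibly moved.

No check failed. While lowering, the plate pushed sideways with about 2 N until I corrected by about 0.5 mm. I judged the fully-home seating from the heights, forces and outlines, because the balls are hidden under the plate and I had no edge-on view.

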